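# Change over the batch in the specimen shaker

## Task

Change the batch in the specimen shaker: turn the speed lever back to stop, then slide the yellow keeper open so that the clamp springs up, swing the clamp arm out of the way, put the blue-capped pots (already mixed) upright in the white tray and stand every yellow-capped pot in a free well, right down on its floor. Then swing the arm back in to its stop over the pots, push the red press bar down against its spring and, while it is down, slide the keeper home so that it stays trapped; only then turn the speed lever to the green tab. Leave everything else on the bench where it is.

Things in the scene. Friction and masses are not known exactly. Their poses are not given: they have to be found in the camera images.
- tray_mid (a point): centre of the grey 176 mm square tray on the white shaker (fixed, 60 mm high), at well-floor height, 70 mm above the bench. Tray top: 84 mm. Four round wells, 58 mm wide, 14 mm deep, chamfered, one pot each, at x, y = +-40 mm. x points from the robot side to the steel post at the back, y to the speed lever; the shaker spans x -112..185, y -100..265 mm
- pot1_mid (a point): centre (half height) of a YELLOW-capped specimen pot waiting to be mixed: upright cylinder 50 mm across, 62 mm high, 90 g or so, white body, the upper 18 mm is the cap; z axis up. Stands on the bench. Absent in some starts (None)
- pot2_mid (a point): centre (half height) of a YELLOW-capped specimen pot waiting to be mixed: upright cylinder 50 mm across, 62 mm high, 90 g or so, white body, the upper 18 mm is the cap; z axis up. Stands on the bench. Absent in some starts (None)
- pot3_mid (a point): centre (half height) of a YELLOW-capped specimen pot waiting to be mixed: upright cylinder 50 mm across, 62 mm high, 90 g or so, white body, the upper 18 mm is the cap; z axis up. Stands on the bench. Absent in some starts (None)
- pot4_mid (a point): centre (half height) of a YELLOW-capped specimen pot waiting to be mixed: upright cylinder 50 mm across, 62 mm high, 90 g or so, white body, the upper 18 mm is the cap; z axis up. Stands on the bench. Absent in some starts (None)
- done1_mid (a point): centre (half height) of a BLUE-capped specimen pot, already mixed, standing in a well at the start; otherwise just like the yellow ones. Absent in some starts (None); one or two of the three are there
- done2_mid (a point): centre (half height) of a BLUE-capped specimen pot, already mixed, standing in a well at the start; otherwise just like the yellow ones. Absent in some starts (None); one or two of the three are there
- done3_mid (a point): centre (half height) of a BLUE-capped specimen pot, already mixed, standing in a well at the start; otherwise just like the yellow ones. Absent in some starts (None); one or two of the three are there
- done_tray: white open tray for finished pots, 115 mm (its x) x 190 mm (its y), room for two, 16 mm high, walls and floor 4 to 5 mm thick, fixed on the bench; origin at the centre of its underside, x and y along its sides
- clamp (a joint): rad. Grey clamp arm, swings level about the steel post (at x 150 mm, y 0 from tray_mid). 0 = at its stop, head over the middle of the tray (the start); grows as it swings away to the speed-lever side, to 1.95. Stays where left (friction 0.25 N m); beyond 1.4 the wells are clear. Head centre 150 mm from the post; swung in, its raised foot clears the lids of seated pots by 15 mm
- clamp_handle (a point): middle of the black upright knob that swings the clamp arm: 20 mm across, 45 mm high, middle 209 mm and top 232 mm above the bench, 68 mm from the post's axis, 82 mm from the head's centre; can be pinched from above in any direction. x runs along the arm from head to post, z up
- plunger (a joint): m. Spring plunger in the clamp head: 0 = up, 0.020 = fully down. Needs 4 N at first, 10 N at the bottom; springs up as soon as it is let go unless the keeper traps it (then it rests about 0.016 down). Its round padded foot comes down on the pot lids
- press_bar (a point): centre of the upper face of the plunger's red press bar (88 mm along the arm, 32 mm across, 8 mm thick), 226 mm above the bench when up; goes straight down with the plunger. x runs along the arm from head to post
- keeper (a joint): m. Yellow fork keeper sliding along the clamp head: 0 = open (away from the post), 0.020 = home (towards the post), its fork then over the plunger's shoulder; below 0.007 it lets the plunger go. It passes only while the plunger is at least 0.016 down, so slide it while the press bar is held down. Friction 1.2 N
- keeper_bow (a point): middle of the cross bar of the keeper's yellow bow, an upside-down U over the press bar: 58 mm across the arm, 10 mm thick along it, 233 to 243 mm above the bench; legs 23 to 29 mm off the centre line. Open: 10 mm from the press bar's middle, away from the post; home: 10 mm on the post side. Fingers pressing the red bar on the side away from the post can push the bow along in the same stroke
- lever (a joint): rad. Speed lever on the shaker's top: 0 = stop (points to the shaker's robot side), grows clockwise seen from above, to 2.2. Stays where it is left (friction 0.05 N m)
- lever_knob (a point): middle of the speed lever's red upright knob: 18 mm across, 38 mm high (80 to 118 mm above the bench), 65 mm from the lever's axis, standing on an 8 mm thick bar. Its x axis points from the knob to the lever's axis
- tab (a joint): rad. Angle of the green tab on the speed scale, in the same sense as the lever: the speed wanted. The lever is right when lever equals this. Stiff; leave it
- tab_mark (a point): middle of the top of the green tab (18 x 10 x 8 mm) on the rim of the speed scale, 88 mm from the lever's axis, 70 mm above the bench. Its x axis points to the lever's axis
- plain_pot: WHITE-capped pot, same size as the others, not for mixing; stays where it is. Origin at the centre of its underside
- calculator: black calculator 85 x 145 x 16 mm, bystander; origin at its underside
- marker: marker pen, 125 mm long, 17 mm thick, lying; bystander; origin at its underside near the middle
- spray: white bottle with red cap, 64 mm across, 170 mm high, bystander; origin at its underside
- beaker: glass beaker, 76 mm across, 90 mm high, bystander; origin at its underside
Mind the look-alikes: they are no part of the job. What is shaped like the part that bears pot4_mid but turquoise is not meant.

How it is judged:
On the way, in this order (a step that is already met when the one before it is completed fails the run):
1. the speed lever is at stop (value of joint lever below 0.15 rad), for 0.2 s.
2. the keeper is off and the plunger has sprung up, the lever still at stop (value of joint plunger below 0.004 m and value of joint lever below 0.15 rad), for 0.2 s.
3. every blue pot stands in the white tray and every yellow pot is down in a well (x of pot1_mid in the frame of tray_mid between -0.06 and 0.06 m and y of pot1_mid in the frame of tray_mid between -0.06 and 0.06 m and height (world z) of pot1_mid between 0.094 and 0.106 m and angle between each of pot1_mid, pot2_mid, pot3_mid, pot4_mid, done1_mid, done2_mid, done3_mid's own z axis and vertical below 0.12 rad and x of pot2_mid in the frame of tray_mid between -0.06 and 0.06 m and y of pot2_mid in the frame of tray_mid between -0.06 and 0.06 m and height (world z) of pot2_mid between 0.094 and 0.106 m and x of pot3_mid in the frame of tray_mid between -0.06 and 0.06 m and y of pot3_mid in the frame of tray_mid between -0.06 and 0.06 m and height (world z) of pot3_mid between 0.094 and 0.106 m and x of pot4_mid in the frame of tray_mid between -0.06 and 0.06 m and y of pot4_mid in the frame of tray_mid between -0.06 and 0.06 m and height (world z) of pot4_mid between 0.094 and 0.106 m and x of done1_mid in the frame of done_tray between -0.043 and 0.043 m and y of done1_mid in the frame of done_tray between -0.08 and 0.08 m and height (world z) of each of done1_mid, done2_mid, done3_mid below 0.045 m and x of done2_mid in the frame of done_tray between -0.043 and 0.043 m and y of done2_mid in the frame of done_tray between -0.08 and 0.08 m and x of done3_mid in the frame of done_tray between -0.043 and 0.043 m and y of done3_mid in the frame of done_tray between -0.08 and 0.08 m), for 0.2 s.
4. the clamp arm is swung in over the pots (all of step 3 and value of joint clamp below 0.08 rad), for 0.2 s.
5. the plunger is down and trapped by the keeper (value of joint plunger above 0.0135 m and value of joint keeper above 0.014 m and value of joint clamp below 0.08 rad), for 0.2 s.
6. the speed lever stands at the green tab (angle between the x axis of lever_knob and the x axis of tab_mark, either way round below 0.1 rad and value of joint plunger above 0.0135 m and value of joint keeper above 0.014 m), for 0.2 s.
At the end, for the whole second after the job is handed in: Yellow pots upright (within 0.12 rad) on well floors (within 5 mm), blue pots upright in the white tray, clamp arm within 0.08 rad of its stop, plunger at least 13.5 mm down with the keeper at least 14 of its 20 mm across, speed lever within 0.1 rad of the green tab (all of step 4 and all of step 6 and velocity of joint lever below 0.05 rad/s); the robot touches nothing.
It fails at once if the speed lever is turned up (beyond 0.35 rad) while the clamp is not trapped (value of joint lever above 0.35 rad and value of joint plunger below 0.012 m).
It fails at once if the green tab is shifted by more than about 10 degrees (distance of tab_mark from where it was at the start of the episode above 0.015 m).
It fails at once if another thing on the bench (white-capped pot, marker pen: 50 mm; calculator, bottle, beaker: 40 mm) is pushed aside (distance of any of plain_pot, marker from where it was at the start of the episode above 0.05 m or distance of any of calculator, spray, beaker from where it was at the start of the episode above 0.04 m).
Of pot1, pot2, pot3, pot4 only 2 to 4 are there at a start; the rules pass over those that are not, and their reading is None.
Of done1, done2, done3 only 1 to 2 are there at a start; the rules pass over those that are not, and their reading is None.
At some moment in a run one of pot1, pot2, pot3, pot4 may be knocked a few centimetres aside while the robot is not near it.
It also fails if it takes over 210 s, if anything falls off the work surface, if the arm or the gripper's body presses on something with over 40 N, if the wrist force passes 120 N, or if a joint passes its speed limit or range.

## Robot

A 6-joint arm with a two-finger parallel gripper is mounted at the origin on the work surface. World frame = base frame: x ahead of the robot, y to its left, z up, the work surface at z = 0. Lengths are in m, angles in rad, forces in N, time in s.
With the tool pointing down it reaches from about 0.225 to 0.875 m from the base axis. Payload 3.4 kg.
Tool frame: the origin (TCP) lies at the very end of the fingers, on their centre line; the grasp point (between the pads) lies manip.hold_point_z behind it (manip.hold_point_z is the distance from the TCP to the grasp point, in m); x points along the fingers, y is the direction in which the jaws open and shut, and the axes are right-handed (so a half turn about x gives the same grasp; the last joint's range is limited). The gripper opens to 85 mm and grips with 20 to 120 N. Pads are 22 mm wide; open, the fingers measure 114 mm over their backs; the gripper's body (76 mm by 85 mm) begins 54 mm behind the grasp point. The pads swing forward as they close: fully open they stand 13 mm farther back than shut.
Start: joints at [-1.251, 0.276, 1.505, -0, 1.361, -0.121], TCP at [0.245, -0.52, 0.231] pointing down, gripper open.
Joint ranges: [-2.89, 2.89], [-0.75, 2.08], [0.22, 2.7], [-1.18, 4.32], [0.11, 2.71], [-2.7, 2.7]. Speed limits (rad/s): [2.57, 2.57, 3.14, 3.14, 3.14, 3.14].

## Interface

Orientations are given as a unit quaternion [w, x, y, z].
In Python, from rig import manip gives the robot as it stands.
- The arm moves only by the tool step_arm, never from a script. Its argument "targets" is a list of rows, each a list of 2 entries, a list of its own where there are three numbers: the shift along the tool's x, y, z in mm, then the turn about the tool's x in degrees. A call has 1 to 20 rows; each row is the pose to reach, as a shift and turn from the pose commanded when the call began, along the tool's axes at that moment; what a row does not reach only later rows make up. A row lasts 1/10 s, in which the tool goes at most 50 mm and 8.59 degrees, less where a joint would pass 70% of its speed; a pose out of reach is approached as far as the arm can. A call with a gripper value outside its range is refused whole. "grip" is the closure, from 0 (fully open) to 1 (shut), set as the call begins (left out, the last holds). The fingers move at their own pace and stop on an object; "grip_force" is the grip in N (left out, the last holds). Time passes only in rows, so rows that repeat a pose let the fingers close. It gives the time, the measured TCP pose, the force and the opening at its end, in the units of the state.
- manip.get_state(): the state, without advancing time (a new reading comes with each control period).
- manip.get_image(name): name is "scene" or "top"; returns a dict with "image" (480x640x3 uint8, red, green, blue), "fx", "fy", "cx", "cy" (pixels), "distortion" ([k1, k2, p1, p2, k3] as OpenCV has them; the pictures are not rectified), "pose" (4x4, takes a point from camera to world coordinates). Camera axes: x right, y down, z forward; pixel columns grow to the right and rows downward; lengths in m; the calibration is good to about 2 mm. A picture is of the moment at which its call begins. There is no depth.
- manip.sign_off(): hands the job in, once; it reports no verdict.
Trained networks look in a picture, given as the dict that the camera call returned (one of the last four; its "shot" number tells which), for a name from the list of things; names that differ only in an ending like _2 or _b are one class to them, and where a whole thing is asked for, a point or a joint stands for the part that bears it (a point fixed in the world has none). Each returns a list of dicts, best first, with "confidence" (0 to 1); they miss things now and then, are a little off and sometimes report something else, mostly with a low value. They report only what shows in the picture. A call takes as long as a camera call. They do not tell look-alikes from the thing itself.
- manip.search_frame(picture, thing): "xyz" ([x, y, z] in m, in world coordinates, good to about 4 mm: the middle of the surface that is visible of it).
- manip.regions_of(picture, thing): "region" (480x640 bool, what is visible of it).
The state is a dict: "clock": time; "qpos": joint angles; "qd": joint speeds; "effort": joint torques, N m; "position": TCP position; "ee_rot": TCP orientation; "contact_force": force on the tool from outside, world axes, zero at the start; "moment": the same for the moment, N m; "width": finger opening in m.
Only numpy, scipy, OpenCV 4.12 (cv2) and the standard library are available. Lean on these libraries where they do the work, as an engineer would, in place of code of your own. Each camera call takes 0.05 s, during which the arm holds its last target.

## Working session

There is one attempt and no reset: what is moved stays moved. The work goes in short steps, Python scripts to look and compute and a tool call to move; the robot and the scene stay as the last step left them, time stands still between calls to the robot, and variables do not carry over. Pictures are saved under pics/ and viewed, and the job is handed in when it is done.

Besides the shell and the picture viewer there is one more tool, called by a JSON object that holds its "method" and its "body", one argument or row to a line. step_arm: Moves the arm, as the interface text tells. Its arguments: {"type":"object","properties":{"targets":{"type":"array"},"grip":{"type":"number"},"grip_force":{"type":"number"}},"required":["targets"]}

```bash
ls; mkdir -p pics; python3 - <<'E'
from rig import manip
import cv2
print(manip.get_state(), manip.hold_point_z)
for n in ("scene","top"):
    p=manip.get_image(n)
    cv2.imwrite(f"pics/{n}0.png",p["image"][:,:,::-1])
    print(n,p["fx"],p["fy"],p["cx"],p["cy"],p["distortion"],p["pose"])
E
```

```text
pics
{'clock': 0.0, 'qpos': array([-1.25103193e+00,  2.76593276e-01,  1.50616682e+00,  4.44184722e-05,
        1.36071988e+00, -1.20999756e-01]), 'qd': array([-2.22623438e-04, -8.86749192e-04, -5.71851200e-05,  8.23956063e-04,
       -9.62710307e-04,  1.52232104e-03]), 'effort': array([ 2.14439247e-04, -4.16774261e+01, -2.45807827e+01, -3.06604834e-04,
        1.11943006e-02, -4.72912717e-06]), 'position': array([ 0.24514777, -0.51951314,  0.23042729]), 'ee_rot': array([-0.15390651, -0.68995418, -0.15523752,  0.69005603]), 'contact_force': array([ 0.16635675, -0.05881567,  0.38818997]), 'moment': array([ 0.04438792, -0.01268644, -0.00595991]), 'width': 0.08523459159902978} 0.0187
scene 596.4572060427422 596.4572060427422 332.4934464942616 237.39292620967052 [-0.08622735  0.          0.          0.          0.        ] [[-0.89123335  0.30398795 -0.33659241  1.04906124]
 [ 0.45346857  0.58361779 -0.67361453  1.10266701]
 [-0.00832938 -0.75298181 -0.65798862  1.30204975]
 [ 0.          0.          0.          1.        ]]
top 476.64984627429504 476.64984627429504 320.01316622910053 239.238248620902 [0.02275265 0.         0.         0.         0.        ] [[ 0.01167865 -0.99832655  0.05663666  0.39497273]
 [-0.99991172 -0.01201863 -0.00566585 -0.04199183]
 [ 0.00633706 -0.0565655  -0.99837878  1.24236365]
 [ 0.          0.          0.          1.        ]]
```

View pics/scene0.png

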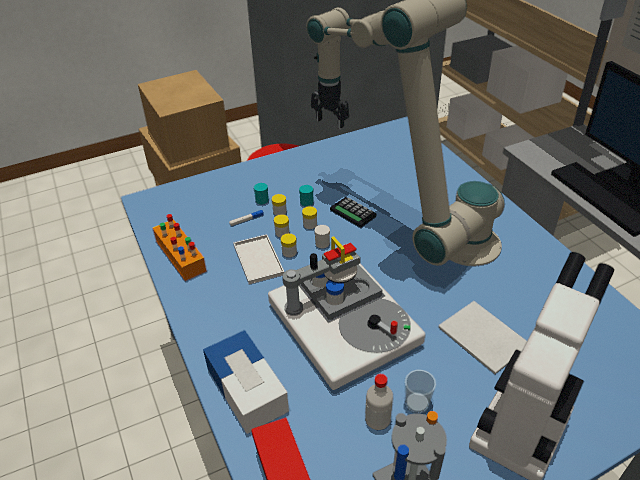

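View pics/top0.png

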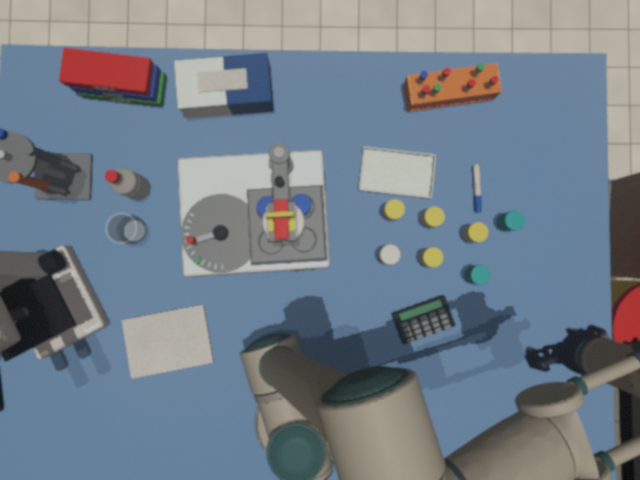

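```bash
cat > h.py <<'E'
from rig import manip
import cv2, numpy as np
def ray(p,u,v):
    K=np.array([[p["fx"],0,p["cx"]],[0,p["fy"],p["cy"]],[0,0,1.]])
    q=cv2.undistortPoints(np.array([[[u,v]]],float),K,np.array(p["distortion"]))[0,0]
    T=np.array(p["pose"]); return T[:3,3],T[:3,:3]@np.array([q[0],q[1],1])
def at(p,u,v,z):
    o,d=ray(p,u,v); return o+d*(z-o[2])/d[2]
def px(p,X):
    K=np.array([[p["fx"],0,p["cx"]],[0,p["fy"],p["cy"]],[0,0,1.]])
    T=np.linalg.inv(np.array(p["pose"])); r,_=cv2.Rodrigues(T[:3,:3])
    return cv2.projectPoints(np.atleast_2d(np.array(X,float)),r,T[:3,3],K,np.array(p["distortion"]))[0][:,0]
def save(p,name,box=None,s=1):
    im=p["image"][:,:,::-1]
    if box: x0,y0,x1,y1=box; im=im[y0:y1,x0:x1]
    cv2.imwrite("pics/"+name,cv2.resize(im,None,fx=s,fy=s,interpolation=cv2.INTER_CUBIC))
E
python3 - <<'E'
from h import *
for n in ("top","scene"):
    p=manip.get_image(n)
    print(n)
    for t in ["tray_mid","pot1_mid","done1_mid","done_tray","clamp_handle","press_bar","keeper_bow","lever_knob","tab_mark","plain_pot","calculator","marker","spray","beaker","clamp"]:
        try:
            r=manip.search_frame(p,t)
            print(t,[(np.round(x["xyz"],4).tolist(),round(x["confidence"],2)) for x in r])
        except Exception as e: print(t,e)
    save(p,f"{n}z.png",(170,130,350,290) if n=="top" else (240,200,440,390),4 if n=="top" else 3)
    save(p,f"{n}y.png",(340,130,540,350) if n=="top" else (220,170,400,290),3 if n=="top" else 4)
E
```

```text
top
tray_mid [([0.5173, 0.1207, 0.0626], 0.73)]
pot1_mid [([0.5204, -0.3245, 0.0614], 0.93), ([0.464, 0.2219, 0.0859], 0.37), ([0.5363, -0.0028, 0.1299], 0.3)]
done1_mid []
done_tray [([0.6427, -0.2495, 0.0038], 0.93)]
clamp_handle [([0.5157, 0.0406, 0.1953], 0.64)]
press_bar [([0.4929, 0.0364, 0.2082], 0.83)]
keeper_bow [([0.4958, 0.0423, 0.1908], 0.83)]
lever_knob [([0.4675, 0.2197, 0.0833], 0.77)]
tab_mark [([0.539, -0.0071, 0.1339], 0.66), ([0.4633, 0.2238, 0.0831], 0.65)]
plain_pot [([0.4987, 0.0399, 0.1968], 0.2)]
calculator [([0.2584, -0.3118, 0.0152], 0.83)]
marker [([0.6033, -0.4557, 0.013], 0.79)]
spray [([0.5872, 0.416, 0.1102], 0.65)]
beaker [([0.4845, 0.4464, 0.0515], 0.63)]
clamp [([0.5185, 0.0394, 0.1948], 0.78), ([0.4658, 0.2228, 0.0861], 0.66)]
scene
tray_mid []
pot1_mid [([0.5235, -0.3158, 0.0524], 0.81), ([0.425, -0.31, 0.0482], 0.53), ([0.5063, 0.058, 0.1471], 0.41)]
done1_mid [([0.5067, 0.0597, 0.1464], 0.26)]
done_tray [([0.6449, -0.2434, 0.0002], 0.91)]
clamp_handle [([0.531, 0.0576, 0.1892], 0.56)]
press_bar [([0.5053, 0.0575, 0.1489], 0.87), ([0.6478, -0.2467, 0.0011], 0.58), ([0.5217, -0.3171, 0.0527], 0.54)]
keeper_bow [([0.5005, 0.0624, 0.2203], 0.57)]
lever_knob [([0.4605, 0.2307, 0.0818], 0.83)]
tab_mark [([0.5432, -0.2156, 0.0509], 0.32)]
plain_pot []
calculator [([0.2687, -0.3058, 0.0165], 0.8)]
marker [([0.6047, -0.4465, 0.0124], 0.71)]
spray [([0.6035, 0.4404, 0.1033], 0.61), ([0.5042, 0.0586, 0.1435], 0.53)]
beaker [([0.4794, 0.4331, 0.0589], 0.72)]
clamp [([0.2683, -0.3028, 0.0166], 0.6), ([0.5285, 0.0642, 0.1853], 0.57)]
```

View pics/topz.png

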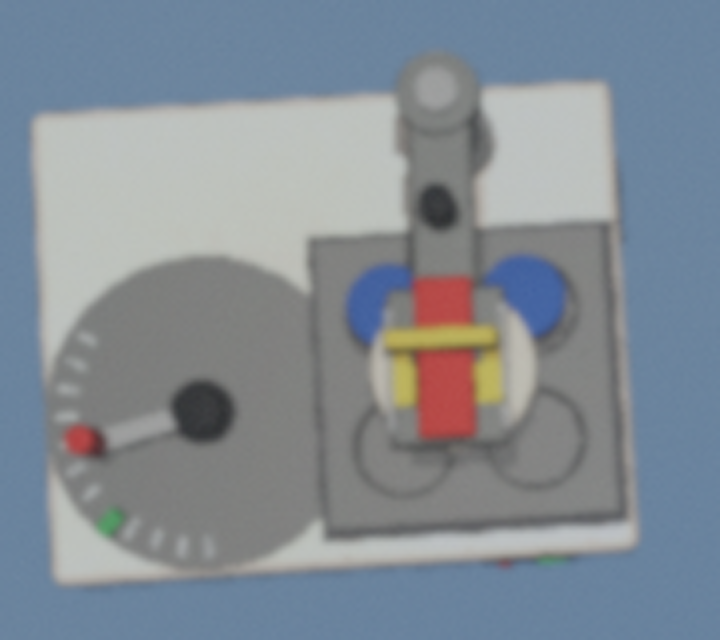

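View pics/topy.png

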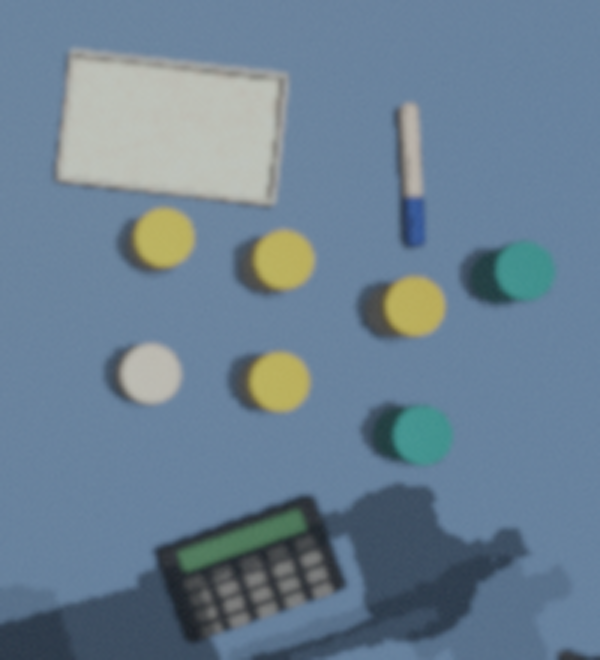

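View pics/scenez.png

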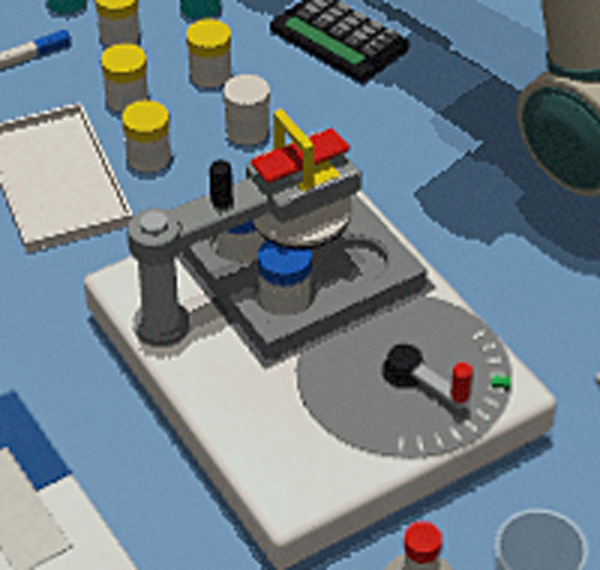

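View pics/sceney.png

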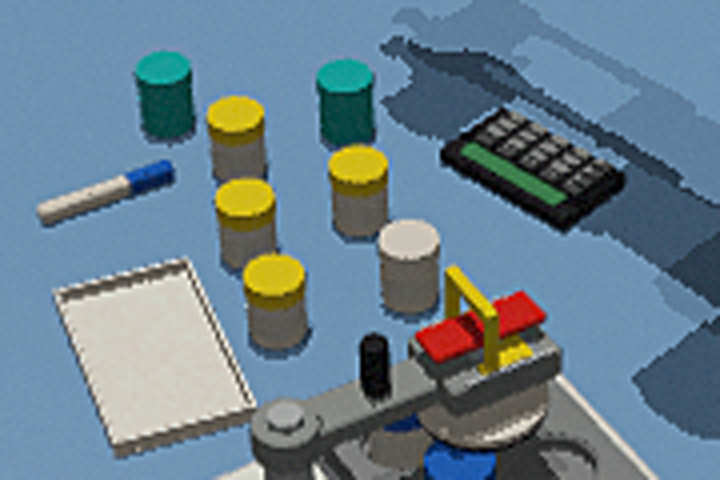

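```bash
cat > fit.py <<'E'
from h import *
from scipy.optimize import least_squares
p=manip.get_image("top"); q=manip.get_image("scene")
obs=[(p,(35,115),(.185,.265,.06)),(p,(607,85),(.185,-.1,.06)),(p,(635,548),(-.112,-.1,.06)),(p,(57,582),(-.112,.265,.06)),
(p,(308,240),(.088,.088,.084)),(p,(603,222),(.088,-.088,.084)),(p,(627,513),(-.088,-.088,.084)),(p,(325,537),(-.088,.088,.084)),
(p,(438,207),(.150-.068,0,.215))]
def f(v):
    x,y,a=v; R=np.array([[np.cos(a),-np.sin(a),0],[np.sin(a),np.cos(a),0],[0,0,1]])
    r=[]
    for c,uv,X in obs:
        u=np.array(uv)/4+np.array([170,130])-.375
        r.append(px(c,R@np.array(X)+[x,y,0])[0]-u)
    return np.ravel(r)
s=least_squares(f,[.48,.03,0],loss="soft_l1"); print(s.x,np.round(s.fun.reshape(-1,2),1))
x,y,a=s.x
def W(X): 
    R=np.array([[np.cos(a),-np.sin(a),0],[np.sin(a),np.cos(a),0],[0,0,1]]); return R@np.array(X,float)+[x,y,0]
def tp(u,v,z,box=(170,130),s=4): return at(p,u/s+box[0]-.375,v/s+box[1]-.375,z)
ax=tp(203,410,.1); kn=tp(82,440,.118); tb=tp(110,520,.07)
print("axis,knob,tab",ax,kn,tb, np.linalg.norm((kn-ax)[:2]),np.linalg.norm((tb-ax)[:2]))
# local
R=np.array([[np.cos(a),np.sin(a)],[-np.sin(a),np.cos(a)]])
for P in(ax,kn,tb): print("local",R@(P[:2]-[x,y]))
L=lambda P:(lambda d: np.arctan2(d[1],-d[0]))(R@((P-ax)[:2]))
print("lever,tab",L(kn),L(tb))
hsv=cv2.cvtColor(p["image"],cv2.COLOR_RGB2HSV)
for name,lo,hi in (("yel",(22,110,120),(34,255,255)),("blu",(108,150,90),(125,255,255)),("turq",(78,120,60),(92,255,255))):
    m=cv2.inRange(hsv,lo,hi); n,l,st,c=cv2.connectedComponentsWithStats(m)
    for i in range(1,n):
        if st[i,4]>100: print(name,st[i],c[i],np.round(at(p,*c[i],.06 if name!="blu" else .132),4))
E
python3 fit.py; python3 - <<'E'
from h import *
p=manip.get_image("top")
for t in ["pot1_mid","done1_mid","done_tray","plain_pot","keeper_bow","press_bar"]:
    for r in manip.regions_of(p,t)[:4]:
        m=r["region"]; ys,xs=np.nonzero(m)
        print(t,round(r["confidence"],2),len(xs),xs.mean(),ys.mean(), np.round(cv2.boxPoints(cv2.minAreaRect(np.c_[xs,ys].astype(np.float32))),1).tolist())
E
```

```text
[0.49694217 0.03494301 0.07511052] [[-2.3 -0.6]
 [ 0.6 -1.9]
 [ 1.2  0.7]
 [-2.1  1.6]
 [ 1.2  0.8]
 [-0.7  0.9]
 [-2.1 -0.1]
 [ 0.9 -1.5]
 [ 0.6 -0.3]]
axis,knob,tab [0.47397899 0.19054477 0.1       ] [0.45416268 0.25743186 0.118     ] [0.40783411 0.25181181 0.07      ] 0.0697607985661188 0.0901598380042302
local [-0.01122209  0.1568862 ]
local [-0.02596333  0.22507171]
local [-0.07258301  0.22294401]
lever,tab 1.3578799801025183 0.8222433694442939
yel [385 201  18  18 257] [393.55252918 209.17120623] [ 0.5394 -0.2313  0.06  ]
yel [425 208  18  18 265] [433.33962264 216.39245283] [ 0.5225 -0.3304  0.06  ]
yel [267 212  27  19 233] [280.68669528 218.80686695] [0.5118 0.0498 0.06  ]
yel [468 223  19  18 273] [476.98901099 231.74725275] [ 0.4854 -0.4387  0.06  ]
yel [423 249  19  17 267] [431.84269663 256.91011236] [ 0.4215 -0.3265  0.06  ]
turq [504 211  20  19 304] [513.50328947 220.0625    ] [ 0.5156 -0.5294  0.06  ]
turq [468 266  22  19 315] [479.19365079 274.57142857] [ 0.3793 -0.4433  0.06  ]
pot1_mid 0.66 375 432.78933333333333 217.69333333333333 [[417.79998779296875, 214.60000
[... 702 characters left out ...]
296875, 190.89999389648438], [363.3999938964844, 145.6999969482422], [436.3999938964844, 153.8000030517578], [431.29998779296875, 199.0]]
keeper_bow 0.79 338 281.09763313609466 219.7041420118343 [[265.70001220703125, 212.39999389648438], [295.20001220703125, 209.8000030517578], [296.8999938964844, 229.6999969482422], [267.3999938964844, 232.3000030517578]]
keeper_bow 0.15 328 207.64634146341464 235.70426829268294 [[184.8000030517578, 237.8000030517578], [222.60000610351562, 224.3000030517578], [227.0, 236.5], [189.1999969482422, 250.0]]
press_bar 0.79 616 283.02435064935065 219.71753246753246 [[256.5, 221.3000030517578], [279.6000061035156, 194.3000030517578], [309.5, 220.0], [286.5, 247.0]]
```

```bash
cat > fit2.py <<'E'
from h import *
from scipy.optimize import least_squares
p=manip.get_image("top"); q=manip.get_image("scene")
T=lambda u,v:(np.array([u,v])/4+[170,130]-.375)
S=lambda u,v:(np.array([u,v])/3+[240,200]-.33)
obs=[(p,T(308,240),(.088,.088,.084)),(p,T(603,222),(.088,-.088,.084)),(p,T(627,513),(-.088,-.088,.084)),(p,T(325,535),(-.088,.088,.084)),
(p,T(402,448),(-.04,.04,.084)),(p,T(537,438),(-.04,-.04,.084)),(p,T(438,207),(.150-.068,0,.215)),
(q,S(428,268),(-.088,.088,.084)),(q,S(267,350),(.088,.088,.084))]
def Rz(a): return np.array([[np.cos(a),-np.sin(a),0],[np.sin(a),np.cos(a),0],[0,0,1]])
def f(v):
    return np.ravel([px(c,Rz(v[2])@np.array(X)+[v[0],v[1],0])[0]-u for c,u,X in obs])
s=least_squares(f,[.48,.03,0],loss="soft_l1"); print(s.x,np.round(s.fun.reshape(-1,2),1).tolist())
x,y,a=s.x
W=lambda X:Rz(a)@np.array(X,float)+[x,y,0]
for c,n,box,sc in((p,"ovt.png",(170,130,350,290),4),(q,"ovs.png",(240,200,440,390),3)):
    im=cv2.resize(c["image"][box[1]:box[3],box[0]:box[2],::-1],None,fx=sc,fy=sc,interpolation=cv2.INTER_CUBIC)
    def line(P,col,closed=True):
        u=((px(c,[W(X) for X in P])-box[:2]+.5)*sc-.5).round().astype(int)
        cv2.polylines(im,[u.reshape(-1,1,2)],closed,col,1)
    line([(.088,.088,.084),(.088,-.088,.084),(-.088,-.088,.084),(-.088,.088,.084)],(0,255,0))
    line([(.185,.265,.06),(.185,-.1,.06),(-.112,-.1,.06),(-.112,.265,.06)],(0,255,255))
    t=np.linspace(0,6.28,40)
    for i in(-1,1):
        for j in(-1,1):
            if i<0: line([(i*.04+.029*np.cos(k),j*.04+.029*np.sin(k),.084) for k in t],(0,0,255))
            else: line([(i*.04+.025*np.cos(k),j*.04+.025*np.sin(k),.132) for k in t],(255,255,0))
    line([(sx*.044,sy*.016,.210) for sx,sy in((1,1),(1,-1),(-1,-1),(-1,1))],(255,0,255))
    line([(.082+.01*np.cos(k),.01*np.sin(k),.232) for k in t],(255,255,255))
    cv2.imwrite("pics/"+n,im)
E
python3 fit2.py
```

```text
[0.49690217 0.03571298 0.08185136] [[0.6, 1.1], [-1.3, 0.6], [-2.2, -0.4], [0.9, -0.8], [0.1, -0.1], [-0.8, 0.1], [0.0, -0.3], [-0.5, -0.4], [0.0, -2.8]]
```

View pics/ovt.png

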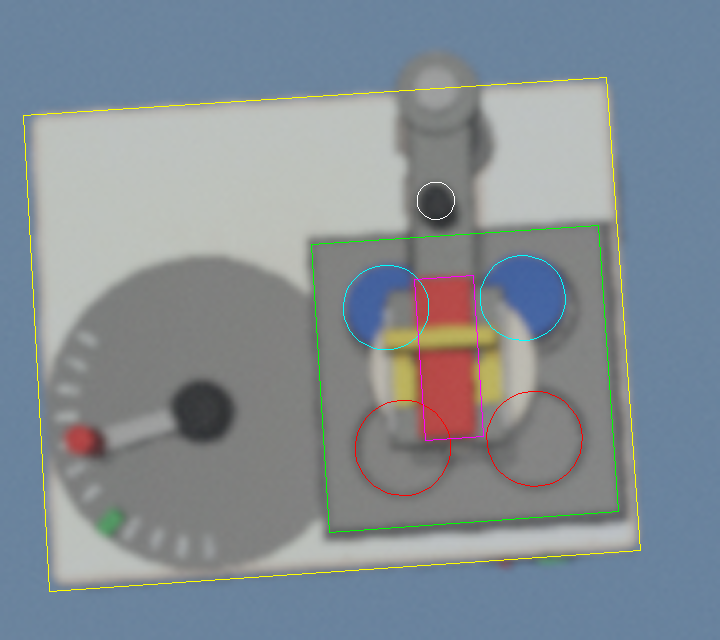

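View pics/ovs.png

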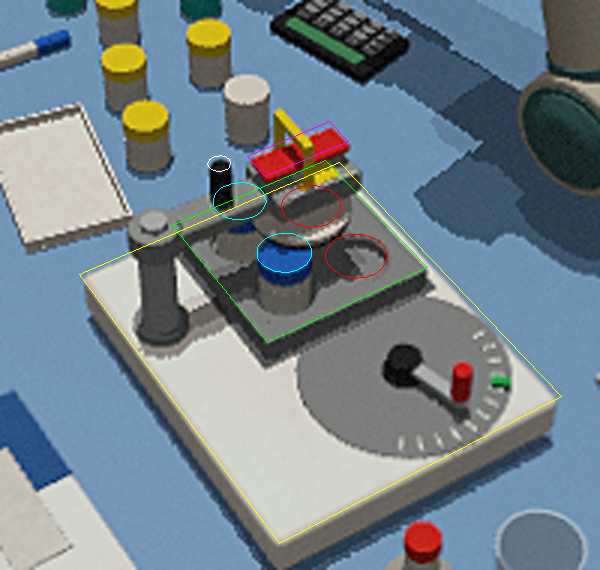

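```bash
cat >> h.py <<'E'
from scipy.spatial.transform import Rotation as Ro
TX,TY,TA=0.497,0.035,0.073
def W(X):
    c,s=np.cos(TA),np.sin(TA); return np.array([TX+c*X[0]-s*X[1],TY+s*X[0]+c*X[1],X[2] if len(X)>2 else 0])
def loc(P):
    c,s=np.cos(TA),np.sin(TA); d=np.array(P[:2])-[TX,TY]; return np.array([c*d[0]+s*d[1],-s*d[0]+c*d[1]])
def tool():
    s=manip.get_state(); q=s["ee_rot"]; R=Ro.from_quat([q[1],q[2],q[3],q[0]]).as_matrix(); return s,R
def go(X,psi=None,seq=True):
    """X world TCP target(s); psi jaw direction in world deg (mod 180)"""
    s,R=tool(); P=np.array(s["position"])
    cur=np.degrees(np.arctan2(R[1,1],R[0,1]))
    t=0
    if psi is not None:
        t=-((psi-cur+90)%180-90)   # turn about down axis
    print(f"clock {s['clock']:.2f} pos {np.round(P,4)} jaw {cur:.1f} q1 {s['qpos'][0]:.2f} q6 {s['qpos'][5]:.2f} w {s['width']:.4f} F {np.round(s['contact_force'],1)} tilt {R[2,0]:.4f}")
    for x in np.atleast_2d(X):
        d=R.T@(np.array(x)-P)*1000; 
        q1=np.arctan2(x[1],x[0]); print("  shift",np.round(d,1).tolist(),"turn",round(t,1),"rows",int(np.ceil(max(np.linalg.norm(d)/50,abs(t)/8.59))),
          "q6~",round(s['qpos'][5]+np.radians(t)+(q1-np.arctan2(P[1],P[0])),2),"alt",round(s['qpos'][5]+np.radians(t-np.sign(t or 1)*180)+(q1-np.arctan2(P[1],P[0])),2), "r",round(float(np.hypot(*x[:2])),3))
E
python3 - <<'E'
from h import *
p=manip.get_image("top"); q=manip.get_image("scene")
t=lambda u,v,z: at(p,u/4+170-.375,v/4+130-.375,z)
sc=lambda u,v,z: at(q,u/3+240-.33,v/3+200-.33,z)
for z in (.06,.09,.1): print("hub top",z,t(203,410,z),"scene",sc(405,358,z))
print("disc",t(205,412,.062))
print("knob top",t(80,438,.118),"scene",sc(463,366,.118)); print("knobbase scene",sc(460,400,.08))
print("tab",t(110,520,.07),sc(501,381,.07))
print(tool()[1]); s=tool()[0]; go([.45,.25,.2],90)
E
```

```text
hub top 0.06 [0.47674541 0.19868706 0.06      ] scene [0.46528216 0.18726776 0.06      ]
hub top 0.09 [0.4746706  0.19258034 0.09      ] scene [0.47938254 0.20937797 0.09      ]
hub top 0.1 [0.47397899 0.19054477 0.1       ] scene [0.48408266 0.21674804 0.1       ]
disc [0.47538116 0.19701681 0.062     ]
knob top [0.45532746 0.25863504 0.118     ] scene [0.45252617 0.26118713 0.118     ]
knobbase scene [0.45613163 0.26653545 0.08      ]
tab [0.40783411 0.25181181 0.07      ] [0.40736117 0.25791669 0.07      ]
[[ 5.36025256e-05  4.26633704e-01 -9.04424502e-01]
 [-5.36565011e-05 -9.04424501e-01 -4.26633707e-01]
 [-9.99999997e-01  7.13968985e-05 -2.55877657e-05]]
clock 2.35 pos [ 0.2453 -0.5201  0.2313] jaw -64.7 q1 -1.25 q6 -0.12 w 0.0855 F [0.  0.5 0.2] tilt -1.0000
  shift [31.3, -609.2, -513.6] turn 25.3 rows 16 q6~ 1.96 alt -1.18 r 0.515
```

```bash
python3 - <<'E'
from h import *
go([[.245,-.52,.33],[.4545,.26,.33],[.4545,.26,.13]],18.4)
E
```

```text
clock 2.35 pos [ 0.2453 -0.5201  0.2313] jaw -64.7 q1 -1.25 q6 -0.12 w 0.0855 F [0.  0.5 0.2] tilt -1.0000
  shift [-98.7, -0.2, 0.3] turn -83.1 rows 10 q6~ -1.57 alt 1.57 r 0.575
  shift [-98.7, -616.3, -522.0] turn -83.1 rows 17 q6~ 0.08 alt 3.22 r 0.524
  shift [101.3, -616.3, -522.0] turn -83.1 rows 17 q6~ 0.08 alt 3.22 r 0.524
```

{"method": "step_arm", "body": {
  "targets": [
    [[-50,0,0],0],
    [[-99,0,0],0],
    [[-99,-616,-522],-83],
    [[-99,-616,-522],-83],
    [[-99,-616,-522],-83],
    [[-99,-616,-522],-83],
    [[-99,-616,-522],-83],
    [[-99,-616,-522],-83],
    [[-99,-616,-522],-83],
    [[-99,-616,-522],-83],
    [[-99,-616,-522],-83],
    [[-99,-616,-522],-83],
    [[-99,-616,-522],-83],
    [[-99,-616,-522],-83],
    [[-99,-616,-522],-83],
    [[-99,-616,-522],-83],
    [[-99,-616,-522],-83],
    [[-99,-616,-522],-83],
    [[-99,-616,-522],-83],
    [[-99,-616,-522],-83]
  ]
}}

```text
clock: 4.35
position: [0.4546, 0.261, 0.3296]
ee_rot: [0.573, 0.413, 0.574, -0.414]
contact_force: [0.3, -0.8, 0.2]
width: 0.0853
```

```bash
python3 - <<'E'
from h import *
go([[.4545,.26,.33],[.4545,.26,.13],[.4545,.26,.09]],18.4)
E
```

```text
clock 4.35 pos [0.4546 0.261  0.3296] jaw 18.4 q1 0.39 q6 0.07 w 0.0853 F [ 0.3 -0.8  0.2] tilt -1.0000
  shift [-0.4, -0.4, 0.9] turn 0.0 rows 1 q6~ 0.07 alt -3.08 r 0.524
  shift [199.6, -0.2, 0.8] turn 0.0 rows 4 q6~ 0.07 alt -3.08 r 0.524
  shift [239.6, -0.1, 0.8] turn 0.0 rows 5 q6~ 0.07 alt -3.08 r 0.524
```

{"method": "step_arm", "body": {
  "targets": [
    [[50,0,0],0],
    [[100,0,0],0],
    [[150,0,0],0],
    [[190,0,0],0],
    [[215,0,0],0],
    [[230,0,0],0],
    [[240,0,0],0],
    [[240,0,0],0]
  ]
}}

```text
clock: 5.15
position: [0.4539, 0.2582, 0.0896]
ee_rot: [0.572, 0.414, 0.573, -0.416]
contact_force: [-0.5, -0.6, 0.5]
width: 0.0854
```

{"method": "step_arm", "body": {
  "targets": [
    [[0,0,0],0],
    [[0,0,0],0],
    [[0,0,0],0],
    [[0,0,0],0],
    [[0,0,0],0],
    [[0,0,0],0],
    [[0,0,0],0],
    [[0,0,0],0]
  ],
  "grip": 1,
  "grip_force": 20
}}

```text
clock: 5.95
position: [0.4548, 0.26, 0.0907]
ee_rot: [0.573, 0.415, 0.573, -0.414]
contact_force: [-1.7, 0.6, 5.3]
width: 0.0173
```

```bash
python3 - <<'E'
from h import *
p=manip.get_image("top");q=manip.get_image("scene")
save(q,"g1.png",(300,250,460,390),4)
s,R=tool();P=s["position"]; go(P)
ax=np.array([.475,.197]); d=P[:2]-ax; r=np.hypot(*d); th=np.arctan2(d[1],-d[0]); print(r,th)
E
```

```text
clock 6.05 pos [0.4549 0.2599 0.0907] jaw 18.3 q1 0.39 q6 0.07 w 0.0171 F [-0.9 -0.   5.2] tilt -1.0000
  shift [0.0, 0.0, 0.0] turn 0 rows 0 q6~ 0.07 alt -3.07 r 0.524
0.06609366961328961 1.2610673776982042
```

View pics/g1.png

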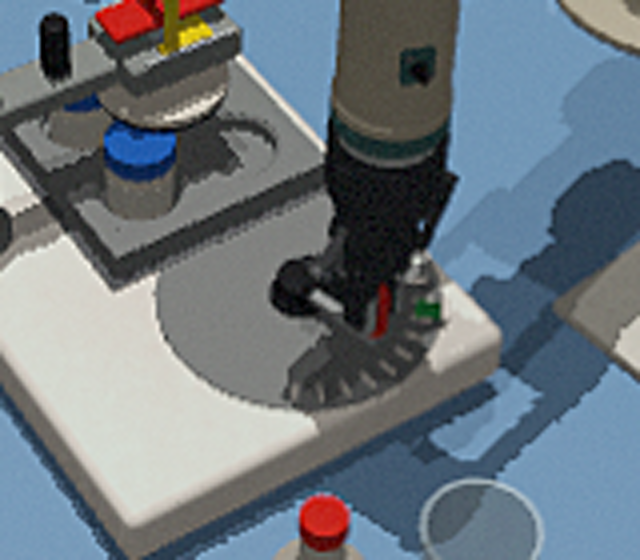

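```bash
cat >> h.py <<'E'
def arc(c,t0,t1,n,turn=True,dz=0):
    """rotate TCP about c ccw by t (rad) from 0"""
    s,R=tool(); P=np.array(s["position"]); out=[]
    for i in range(1,n+1):
        t=t0+(t1-t0)*i/n; d=P[:2]-c; r=np.array([np.cos(t)*d[0]-np.sin(t)*d[1],np.sin(t)*d[0]+np.cos(t)*d[1]])+c
        X=np.array([r[0],r[1],P[2]+dz]); out.append([np.round(R.T@(X-P)*1000,0).astype(int).tolist(),int(round(-np.degrees(t))) if turn else 0])
    print(out)
E
python3 - <<'E'
from h import *
arc(np.array([.475,.197]),0,1.261+.073,13,True,.002)
E
```

```text
[[[-2, -7, 0], -6], [[-2, -13, 1], -12], [[-2, -20, 3], -18], [[-2, -26, 5], -24], [[-2, -33, 8], -29], [[-2, -38, 12], -35], [[-2, -44, 16], -41], [[-2, -49, 21], -47], [[-2, -53, 26], -53], [[-2, -57, 31], -59], [[-2, -60, 37], -65], [[-2, -63, 44], -71], [[-2, -65, 50], -76]]
```

{"method": "step_arm", "body": {
  "targets": [
    [[-2,-7,0],-6],
    [[-2,-13,1],-12],
    [[-2,-20,3],-18],
    [[-2,-26,5],-24],
    [[-2,-33,8],-29],
    [[-2,-38,12],-35],
    [[-2,-44,16],-41],
    [[-2,-49,21],-47],
    [[-2,-53,26],-53],
    [[-2,-57,31],-59],
    [[-2,-60,37],-65],
    [[-2,-63,44],-71],
    [[-2,-65,50],-76],
    [[-2,-65,50],-76],
    [[-2,-65,50],-76],
    [[-2,-65,50],-76]
  ]
}}

```text
clock: 7.65
position: [0.4121, 0.1959, 0.0915]
ee_rot: [0.709, -0.022, 0.704, 0.028]
contact_force: [6.9, 13.1, -14.6]
width: 0.0173
```

```bash
python3 - <<'E'
from h import *
q=manip.get_image("scene")
save(q,"g2.png",(300,250,460,390),4)
s,R=tool();P=s["position"]; go(P)
ax=np.array([.475,.197]); d=P[:2]-ax; r=np.hypot(*d); th=np.arctan2(d[1],-d[0]); print(r,th)
E
```

```text
clock 7.70 pos [0.4121 0.1958 0.0915] jaw 94.1 q1 0.29 q6 -1.36 w 0.0171 F [  7.4  13.1 -14.6] tilt -0.9999
  shift [0.0, 0.0, 0.0] turn 0 rows 0 q6~ -1.36 alt -4.5 r 0.456
0.06288300613953035 -0.018331918523867067
```

View pics/g2.png

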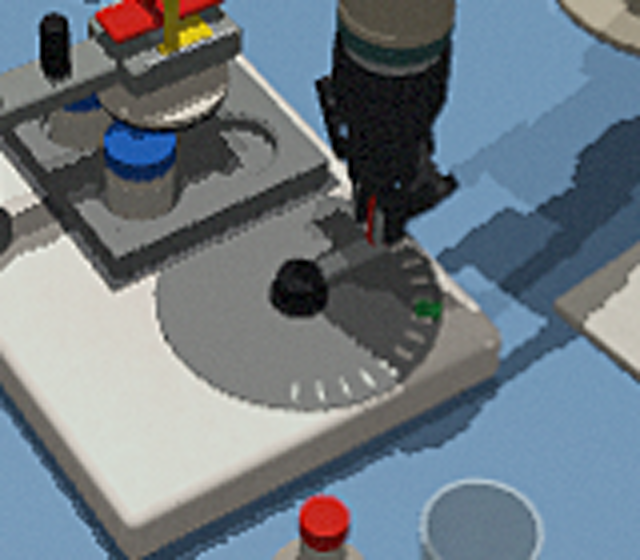

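{"method": "step_arm", "body": {
  "targets": [
    [[0,1,0],0],
    [[0,1,0],0],
    [[0,1,0],0],
    [[0,1,0],0],
    [[-50,1,0],0],
    [[-100,1,0],0],
    [[-150,1,0],0],
    [[-200,1,0],0],
    [[-240,1,0],0],
    [[-240,1,0],0]
  ],
  "grip": 0.4
}}

```text
clock: 8.7
position: [0.4111, 0.1935, 0.3385]
ee_rot: [0.711, -0.025, 0.702, 0.027]
contact_force: [0.0, 0.3, 0.1]
width: 0.0516
```

```bash
python3 - <<'E'
from h import *
p=manip.get_image("top");q=manip.get_image("scene")
save(q,"g3.png",(240,200,440,390),3);save(p,"g3t.png",(170,130,350,290),4)
a=W([.045,0,.330]);b=W([.045,0,.231])
go([a,b],np.degrees(TA)+90)
E
```

```text
clock 8.80 pos [0.4085 0.1928 0.333 ] jaw 94.2 q1 0.29 q6 -1.36 w 0.0513 F [-0.4 -0.3 -0.3] tilt -1.0000
  shift [3.2, -163.9, 121.6] turn 0.1 rows 5 q6~ -1.73 alt -4.87 r 0.543
  shift [102.2, -164.0, 121.4] turn 0.1 rows 5 q6~ -1.73 alt -4.87 r 0.543
```

View pics/g3.png

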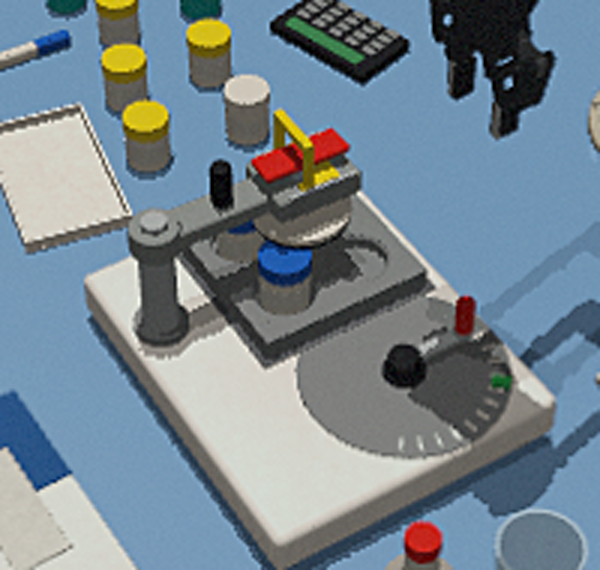

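View pics/g3t.png

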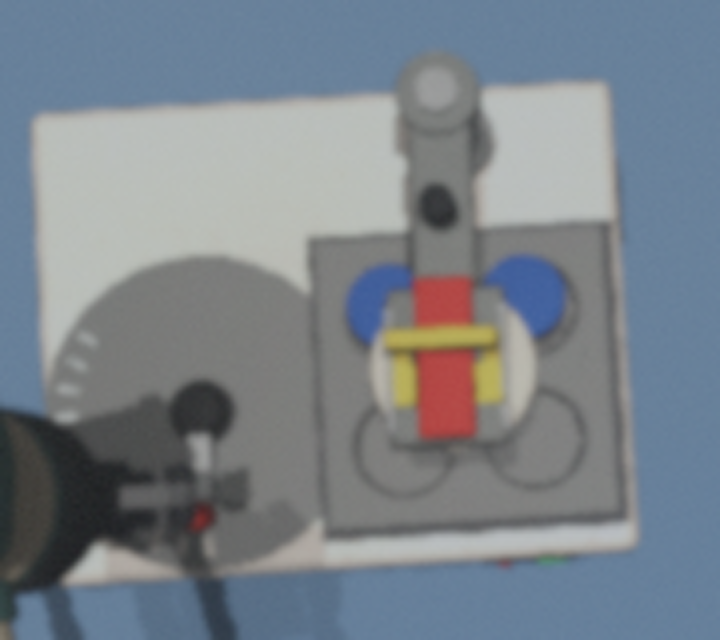

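```bash
python3 - <<'E'
from h import *
p=manip.get_image("top")
t=lambda u,v,z: at(p,u/4+170-.375,v/4+130-.375,z)
a=t(445,357,.210);b=t(436,203,.232);c=t(437,85,.2)
bow=t(441,337,.243)
print(a,b,c,loc(a),loc(b),loc(c),"bow",bow,loc(bow), np.linalg.norm((a-b)[:2]),np.arctan2(b[1]-a[1],b[0]-a[0]))
E
```

```text
[0.49683268 0.03771361 0.21      ] [0.57713956 0.04213806 0.232     ] [0.64862015 0.04530076 0.2       ] [3.10465941e-05 2.71858558e-03] [0.08044674 0.00127405] [ 0.15196762 -0.00078512] bow [0.50411457 0.03743925 0.243     ] [0.00727353 0.00191385] 0.08042866676141985 0.055038608065350846
```

```bash
sed -i 's/^TX,TY,TA=.*/TX,TY,TA=0.497,0.0365,0.063/' h.py; python3 - <<'E'
from h import *
go([W([.045,0,.330]),W([.045,0,.231]),W([.004,0,.231])],np.degrees(TA)+90)
E
```

```text
clock 8.85 pos [0.4078 0.1926 0.3315] jaw 94.2 q1 0.29 q6 -1.36 w 0.0511 F [-1.3  0.2 -0.5] tilt -1.0000
  shift [1.5, -162.8, 122.4] turn 0.6 rows 5 q6~ -1.72 alt -4.86 r 0.543
  shift [100.5, -162.7, 122.5] turn 0.6 rows 5 q6~ -1.72 alt -4.86 r 0.543
  shift [100.5, -162.3, 81.5] turn 0.6 rows 5 q6~ -1.71 alt -4.86 r 0.502
```

{"method": "step_arm", "body": {
  "targets": [
    [[1,-163,122],0.5],
    [[1,-163,122],0.5],
    [[1,-163,122],0.5],
    [[1,-163,122],0.5],
    [[1,-163,122],0.5],
    [[1,-163,122],0.5],
    [[1,-163,122],0.5],
    [[40,-163,122],0.5],
    [[75,-163,122],0.5],
    [[95,-163,122],0.5],
    [[100,-163,122],0.5],
    [[100,-163,122],0.5]
  ],
  "grip": 1
}}

```text
clock: 10.05
position: [0.5412, 0.0405, 0.2321]
ee_rot: [0.706, -0.024, 0.707, 0.024]
contact_force: [0.3, 0.2, -0.3]
width: -0.0002
```

```bash
python3 - <<'E'
from h import *
q=manip.get_image("scene")
save(q,"g4.png",(280,200,400,300),6)
go([W([.045,0,.231]),W([.004,0,.231])],np.degrees(TA)+90)
E
```

```text
clock 10.10 pos [0.5421 0.0403 0.2332] jaw 93.8 q1 -0.05 q6 -1.69 w -0.0001 F [0.4 0.1 0.5] tilt -1.0000
  shift [2.2, -0.9, -0.3] turn 0.2 rows 1 q6~ -1.69 alt -4.83 r 0.543
  shift [2.1, -0.8, -41.3] turn 0.2 rows 1 q6~ -1.69 alt -4.83 r 0.502
```

View pics/g4.png

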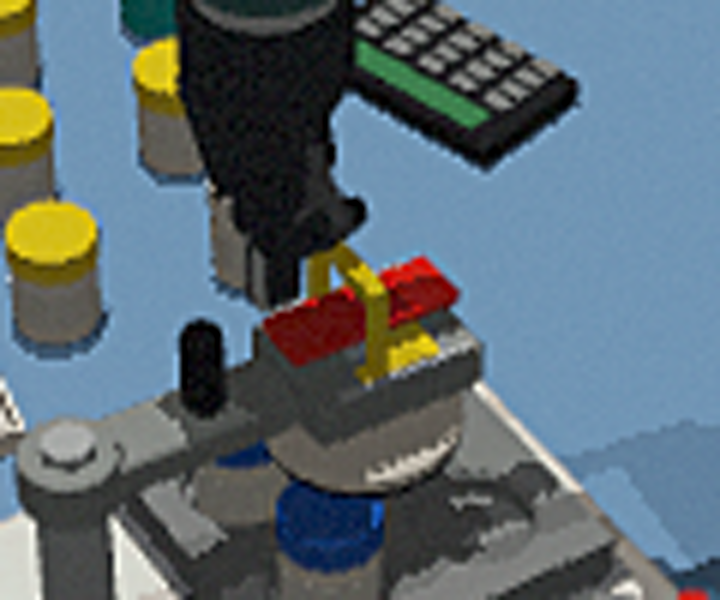

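{"method": "step_arm", "body": {
  "targets": [
    [[2,-1,-10],0],
    [[2,-1,-16],0],
    [[2,-1,-22],0],
    [[2,-1,-28],0],
    [[2,-1,-34],0],
    [[2,-1,-41],0],
    [[2,-1,-43],0],
    [[2,-1,-43],0],
    [[2,-1,-43],0]
  ]
}}

```text
clock: 11.0
position: [0.5027, 0.0358, 0.2312]
ee_rot: [0.71, -0.023, 0.704, 0.023]
contact_force: [8.5, 0.8, -2.1]
width: -0.0
```

```bash
python3 - <<'E'
from h import *
q=manip.get_image("scene")
save(q,"g5.png",(280,200,400,300),6)
go([W([.030,0,.231]),W([.004,0,.231])],np.degrees(TA)+90)
E
```

```text
clock 11.05 pos [0.5027 0.0358 0.2313] jaw 93.7 q1 -0.07 q6 -1.70 w 0.0000 F [ 7.8  0.5 -2.5] tilt -1.0000
  shift [0.5, 1.0, 24.3] turn 0.1 rows 1 q6~ -1.7 alt -4.84 r 0.528
  shift [0.3, 1.1, -1.7] turn 0.1 rows 1 q6~ -1.7 alt -4.84 r 0.502
```

View pics/g5.png

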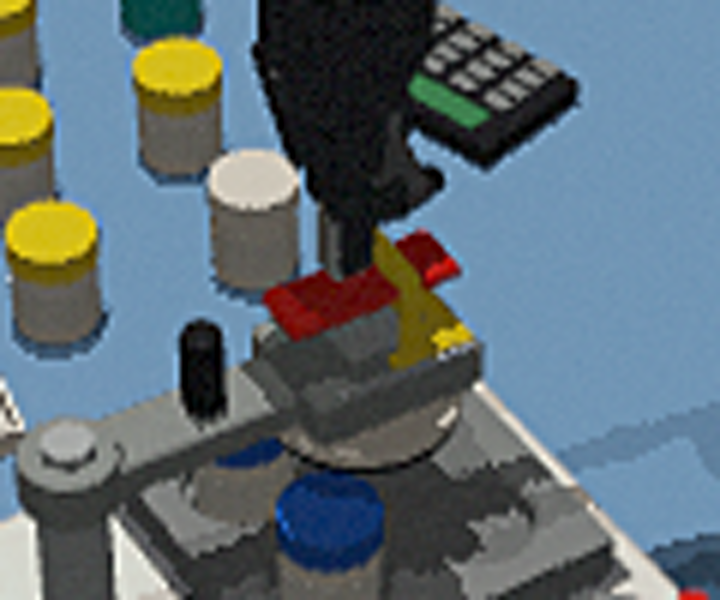

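```bash
python3 - <<'E'
from h import *
go([W([.015,0,.231]),W([.015,0,.29]),W([.082,0,.29]),W([.082,0,.196])],np.degrees(TA)+90)
E
```

```text
clock 11.05 pos [0.5027 0.0358 0.2313] jaw 93.7 q1 -0.07 q6 -1.70 w 0.0000 F [ 7.8  0.5 -2.5] tilt -1.0000
  shift [0.3, 1.1, 9.3] turn 0.1 rows 1 q6~ -1.7 alt -4.84 r 0.513
  shift [-58.6, 1.1, 9.8] turn 0.1 rows 2 q6~ -1.7 alt -4.84 r 0.513
  shift [-58.1, 0.9, 76.8] turn 0.1 rows 2 q6~ -1.7 alt -4.84 r 0.58
  shift [35.9, 0.9, 76.0] turn 0.1 rows 2 q6~ -1.7 alt -4.84 r 0.58
```

{"method": "step_arm", "body": {
  "targets": [
    [[0,1,9],0],
    [[-30,1,10],0],
    [[-58,1,10],0],
    [[-58,1,43],0],
    [[-58,1,76],0],
    [[-58,1,76],0],
    [[-58,1,76],0],
    [[-20,1,76],0],
    [[10,1,76],0],
    [[30,1,76],0],
    [[36,1,76],0],
    [[36,1,76],0],
    [[36,1,76],0]
  ],
  "grip": 0.4
}}

```text
clock: 12.35
position: [0.5755, 0.0415, 0.1956]
ee_rot: [0.707, -0.023, 0.706, 0.023]
contact_force: [-1.1, 0.4, 0.9]
width: 0.0512
```

{"method": "step_arm", "body": {
  "targets": [
    [[0,0,0],0],
    [[0,0,0],0],
    [[0,0,0],0],
    [[0,0,0],0],
    [[0,0,0],0],
    [[0,0,0],0]
  ],
  "grip": 1,
  "grip_force": 30
}}

```text
clock: 12.95
position: [0.5755, 0.0431, 0.1958]
ee_rot: [0.707, -0.022, 0.706, 0.024]
contact_force: [-2.2, 4.7, 6.1]
width: 0.0192
```

```bash
python3 - <<'E'
from h import *
go(W([.082,0,.196]))
q=manip.get_image("scene")
save(q,"g6.png",(270,200,390,300),6)
arc(W([.150,0])[:2],0,-1.9,18)
E
```

```text
clock 12.95 pos [0.5755 0.0431 0.1958] jaw 93.8 q1 -0.05 q6 -1.68 w 0.0192 F [-2.2  4.7  6.1] tilt -1.0000
  shift [-0.2, -1.6, 3.2] turn 0 rows 1 q6~ -1.69 alt -4.83 r 0.58
[[[0, 7, 1], 6], [[0, 15, 2], 12], [[0, 22, 4], 18], [[0, 29, 7], 24], [[0, 36, 11], 30], [[0, 42, 15], 36], [[0, 47, 20], 42], [[0, 53, 25], 48], [[0, 57, 31], 54], [[0, 61, 38], 60], [[0, 64, 44], 67], [[0, 67, 52], 73], [[0, 68, 59], 79], [[0, 69, 66], 85], [[0, 69, 74], 91], [[0, 69, 81], 97], [[0, 67, 89], 103], [[0, 65, 96], 109]]
```

View pics/g6.png

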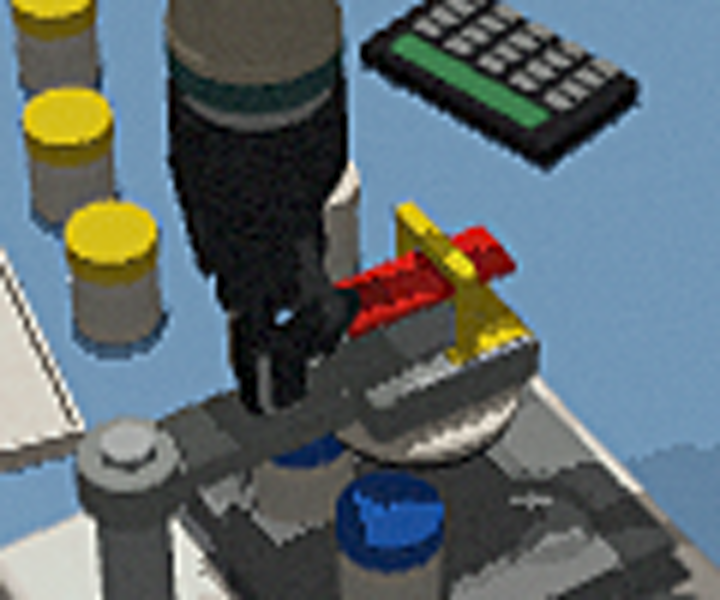

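{"method": "step_arm", "body": {
  "targets": [
    [[0,7,1],6],
    [[0,15,2],12],
    [[0,22,4],18],
    [[0,29,7],24],
    [[0,36,11],30],
    [[0,42,15],36],
    [[0,47,20],42],
    [[0,53,25],48],
    [[0,57,31],54],
    [[0,61,38],60],
    [[0,64,44],67],
    [[0,67,52],73],
    [[0,68,59],79],
    [[0,69,66],85],
    [[0,69,74],91],
    [[0,69,81],97],
    [[0,67,89],103],
    [[0,65,96],109],
    [[0,65,96],109],
    [[0,65,96],109]
  ]
}}

```text
clock: 15.0
position: [0.6668, 0.1163, 0.1956]
ee_rot: [0.428, 0.564, 0.431, -0.56]
contact_force: [-1.4, 8.7, 3.8]
width: 0.0194
```

{"method": "step_arm", "body": {
  "targets": [
    [[0,0,0],0],
    [[0,0,0],0],
    [[0,0,0],0],
    [[-30,0,0],0],
    [[-80,0,0],0],
    [[-120,0,0],0],
    [[-140,0,0],0],
    [[-140,0,0],0]
  ],
  "grip": 0.4
}}

```text
clock: 15.8
position: [0.6683, 0.1122, 0.3384]
ee_rot: [0.431, 0.564, 0.427, -0.56]
contact_force: [-1.2, 1.2, 0.6]
width: 0.0513
```

```bash
python3 - <<'E'
from h import *
q=manip.get_image("scene");p=manip.get_image("top")
save(q,"g7.png",(220,180,440,390),3);save(p,"g7t.png",(170,130,350,290),4)
go(W([.04,-.04,.3]),45)
go(W([.04,.04,.3]),-45)
E
```

```text
clock 15.90 pos [0.6665 0.1123 0.3336] jaw -15.3 q1 0.06 q6 0.33 w 0.0513 F [ 0.5 -0.4 -0.5] tilt -1.0000
  shift [33.7, -92.8, 142.7] turn -60.3 rows 8 q6~ -0.89 alt 2.25 r 0.539
clock 15.90 pos [0.6665 0.1123 0.3336] jaw -15.3 q1 0.06 q6 0.33 w 0.0513 F [ 0.5 -0.4 -0.5] tilt -1.0000
  shift [33.7, -118.7, 67.0] turn 29.7 rows 4 q6~ 0.83 alt -2.31 r 0.54
```

View pics/g7.png

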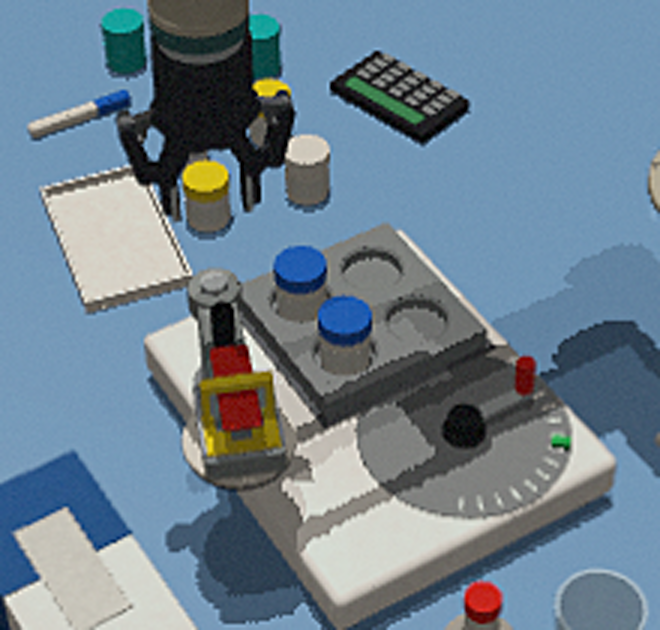

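View pics/g7t.png

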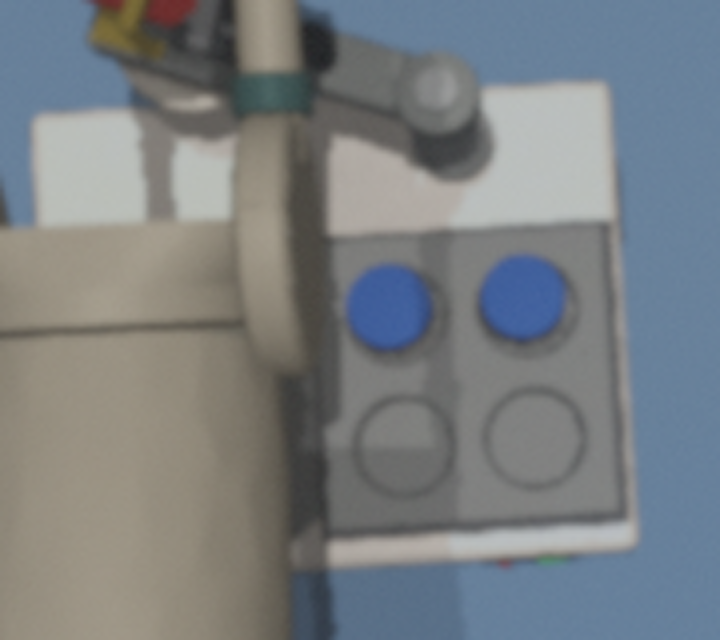

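```bash
python3 - <<'E'
from h import *
q=manip.get_image("scene");p=manip.get_image("top")
t=lambda u,v,z: at(p,u/4+170-.375,v/4+130-.375,z)
for u,v,z in((404,446,.084),(535,437,.084),(390,309,.132),(524,298,.132)):
    X=t(u,v,z); print(X,loc(X))
s=lambda u,v,z: at(q,u/3+220-.33,v/3+180-.33,z)
for u,v,z in((417,317,.084),(373,267,.084),(345,318,.132),(301,267,.132)):
    X=s(u,v,z); print("scene",X,loc(X))
hsv=cv2.cvtColor(p["image"],cv2.COLOR_RGB2HSV)
m=cv2.inRange(hsv,(105,130,80),(125,255,255)); n,l,st,c=cv2.connectedComponentsWithStats(m)
for i in range(1,n):
    if st[i,4]>100: X=at(p,*c[i],.132); print(st[i],c[i],X,loc(X))
E
```

```text
[0.454645   0.07145816 0.084     ] [-0.04007007  0.03755541]
[ 0.46108306 -0.00806567  0.084     ] [-0.03865147 -0.04221599]
[0.53231073 0.07633129 0.132     ] [0.03774839 0.03752917]
[ 0.53978026 -0.00192469  0.132     ] [ 0.04027624 -0.04104184]
scene [0.45389592 0.07466416 0.084     ] [-0.04061582  0.04080221]
scene [ 0.45919299 -0.00469776  0.084     ] [-0.04032575 -0.03873577]
scene [0.53608155 0.08608348 0.132     ] [0.04212571 0.0470246 ]
scene [0.54235542 0.00780469 0.132     ] [ 0.04345883 -0.03149389]
[243  55  28  48 921] [258.06731813  78.32138979] [0.83809816 0.10294999 0.132     ] [0.34460506 0.04484319]
[291 195  19  19 298] [300.24161074 203.96308725] [ 0.5401502  -0.00102183  0.132     ] [ 0.04070228 -0.04016405]
[258 197  19  20 300] [266.84333333 206.61333333] [0.53291767 0.07700029 0.132     ] [0.03839625 0.03815863]
```

```bash
sed -i 's/^TX,TY,TA=.*/TX,TY,TA=0.497,0.0365,0.067/' h.py; python3 - <<'E'
from h import *
go([[.5405,.001,.28],[.5405,.001,.092]],-2)
E
```

```text
clock 16.00 pos [0.6659 0.1124 0.3319] jaw -15.3 q1 0.06 q6 0.33 w 0.0514 F [ 0.8 -0.9  0.2] tilt -1.0000
  shift [52.5, -91.5, 140.4] turn -13.3 rows 4 q6~ -0.07 alt 3.08 r 0.541
  shift [240.5, -90.8, 140.1] turn -13.3 rows 6 q6~ -0.07 alt 3.08 r 0.541
```

{"method": "step_arm", "body": {
  "targets": [
    [[13,-23,35],-4],
    [[26,-46,70],-8],
    [[39,-69,105],-12],
    [[52,-91,140],-13],
    [[80,-91,140],-13],
    [[130,-91,140],-13],
    [[180,-91,140],-13],
    [[215,-91,140],-13],
    [[235,-91,140],-13],
    [[240,-91,140],-13],
    [[240,-91,140],-13],
    [[240,-91,140],-13]
  ],
  "grip": 0
}}

```text
clock: 17.2
position: [0.5428, 0.0015, 0.095]
ee_rot: [0.491, 0.51, 0.49, -0.509]
contact_force: [0.5, 0.2, 1.0]
width: 0.0856
```

{"method": "step_arm", "body": {
  "targets": [
    [[0,0,0],0],
    [[0,0,0],0],
    [[0,0,0],0],
    [[0,0,0],0],
    [[0,0,0],0],
    [[0,0,0],0]
  ],
  "grip": 1,
  "grip_force": 30
}}

```text
clock: 17.8
position: [0.5427, 0.0015, 0.0954]
ee_rot: [0.491, 0.51, 0.49, -0.509]
contact_force: [-1.2, 0.1, 5.3]
width: 0.0491
```

```bash
python3 - <<'E'
from h import *
q=manip.get_image("scene")
save(q,"g8.png",(220,180,440,390),3)
go([[.5405,.001,.2],[.6396,-.292,.2],[.6396,-.292,.028]],-5.6)
E
```

```text
clock 17.85 pos [0.5427 0.0015 0.0954] jaw -2.2 q1 -0.13 q6 -0.09 w 0.0492 F [-0.4 -0.5  5.7] tilt -1.0000
  shift [-104.6, -2.0, 0.6] turn 3.4 rows 3 q6~ -0.03 alt -3.17 r 0.541
  shift [-104.3, 108.5, 289.5] turn 3.4 rows 7 q6~ -0.46 alt -3.6 r 0.703
  shift [67.7, 108.1, 289.5] turn 3.4 rows 7 q6~ -0.46 alt -3.6 r 0.703
```

View pics/g8.png

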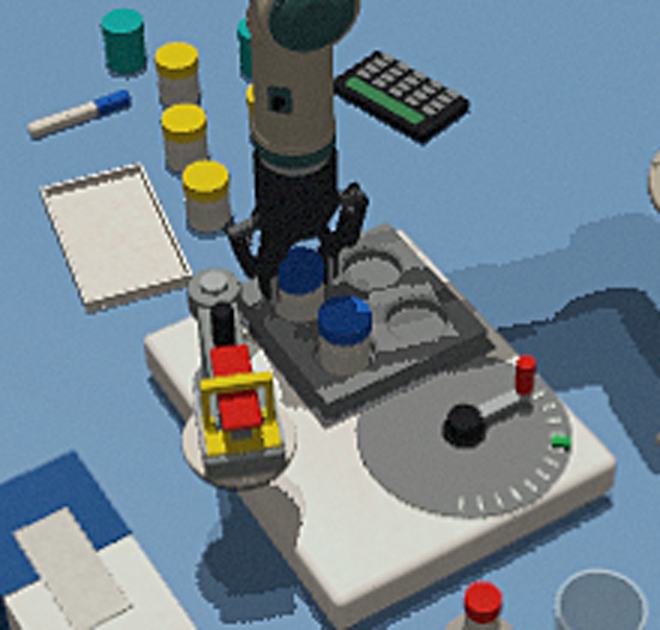

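{"method": "step_arm", "body": {
  "targets": [
    [[-40,0,0],0],
    [[-75,0,0],0],
    [[-105,0,0],0],
    [[-104,16,41],0],
    [[-104,32,83],1],
    [[-104,48,124],2],
    [[-104,62,165],3],
    [[-104,77,207],3],
    [[-104,93,248],3],
    [[-104,108,290],3],
    [[-80,108,290],3],
    [[-40,108,290],3],
    [[0,108,290],3],
    [[35,108,290],3],
    [[55,108,290],3],
    [[60,108,290],3],
    [[60,108,290],3]
  ]
}}

```text
clock: 19.55
position: [0.6383, -0.2922, 0.0335]
ee_rot: [-0.476, -0.522, -0.477, 0.523]
contact_force: [0.6, -0.4, -0.1]
width: 0.0491
```

```bash
python3 - <<'E'
from h import *
q=manip.get_image("scene")
save(q,"g9.png",(200,160,360,300),4)
go([[.6396,-.292,.0315]],-5.6)
E
```

```text
clock 19.60 pos [ 0.6392 -0.2927  0.0349] jaw -5.2 q1 -0.53 q6 -0.44 w 0.0492 F [-0.1  0.2 -0.8] tilt -1.0000
  shift [3.4, 0.4, -0.7] turn 0.4 rows 1 q6~ -0.43 alt -3.57 r 0.703
```

View pics/g9.png

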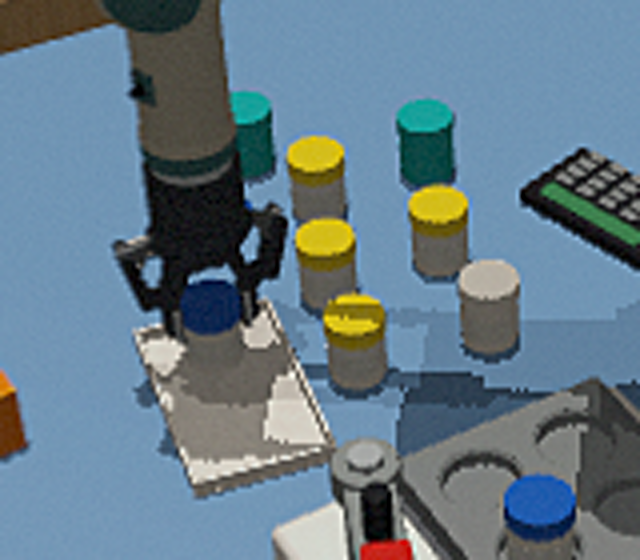

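{"method": "step_arm", "body": {
  "targets": [
    [[2,0,0],0],
    [[3,0,0],0],
    [[3,0,0],0]
  ]
}}

```text
clock: 19.9
position: [0.6391, -0.2927, 0.0323]
ee_rot: [0.477, 0.523, 0.476, -0.522]
contact_force: [0.2, 0.5, 0.1]
width: 0.049
```

{"method": "step_arm", "body": {
  "targets": [
    [[0,0,0],0],
    [[0,0,0],0],
    [[0,0,0],0],
    [[-30,0,0],0],
    [[-80,0,0],0],
    [[-130,0,0],0],
    [[-170,0,0],0],
    [[-170,0,0],0]
  ],
  "grip": 0.2
}}

```text
clock: 20.7
position: [0.642, -0.2943, 0.2096]
ee_rot: [0.482, 0.524, 0.472, -0.521]
contact_force: [0.4, 0.8, 0.7]
width: 0.0682
```

```bash
python3 - <<'E'
from h import *
go([[.5345,.080,.21],[.5345,.080,.093]],-2)
E
```

```text
clock 20.70 pos [ 0.642  -0.2943  0.2096] jaw -5.2 q1 -0.53 q6 -0.44 w 0.0682 F [0.4 0.8 0.7] tilt -0.9999
  shift [-4.5, -141.2, -362.9] turn -3.2 rows 8 q6~ 0.09 alt 3.23 r 0.54
  shift [112.4, -142.8, -363.6] turn -3.2 rows 9 q6~ 0.09 alt 3.23 r 0.54
```

{"method": "step_arm", "body": {
  "targets": [
    [[-5,-18,-45],-1],
    [[-5,-36,-90],-2],
    [[-5,-54,-135],-3],
    [[-5,-72,-180],-3],
    [[-5,-90,-225],-3],
    [[-5,-108,-270],-3],
    [[-5,-126,-315],-3],
    [[-5,-142,-363],-3],
    [[-5,-142,-363],-3],
    [[30,-142,-363],-3],
    [[70,-142,-363],-3],
    [[100,-142,-363],-3],
    [[110,-142,-363],-3],
    [[112,-142,-363],-3],
    [[112,-142,-363],-3]
  ],
  "grip": 0
}}

```text
clock: 22.2
position: [0.5314, 0.0817, 0.09]
ee_rot: [0.49, 0.51, 0.49, -0.509]
contact_force: [-0.4, -0.6, 0.1]
width: 0.0854
```

{"method": "step_arm", "body": {
  "targets": [
    [[0,0,0],0],
    [[0,0,0],0],
    [[0,0,0],0],
    [[0,0,0],0],
    [[0,0,0],0],
    [[0,0,0],0]
  ],
  "grip": 1,
  "grip_force": 30
}}

```text
clock: 22.8
position: [0.5315, 0.082, 0.0907]
ee_rot: [0.491, 0.51, 0.489, -0.509]
contact_force: [-0.5, -0.7, 5.8]
width: 0.0492
```

```bash
python3 - <<'E'
from h import *
q=manip.get_image("scene")
save(q,"g10.png",(220,180,440,390),3)
go([[.5345,.08,.2],[.6484,-.202,.2],[.6484,-.202,.030]],-5.6)
E
```

```text
clock 22.85 pos [0.5315 0.082  0.0907] jaw -2.2 q1 0.02 q6 0.06 w 0.0492 F [-0.6 -0.8  5.8] tilt -1.0000
  shift [-109.3, 3.4, 1.9] turn 3.4 rows 3 q6~ 0.12 alt -3.02 r 0.54
  shift [-108.9, 128.2, 279.2] turn 3.4 rows 7 q6~ -0.33 alt -3.47 r 0.679
  shift [61.1, 127.7, 279.2] turn 3.4 rows 7 q6~ -0.33 alt -3.47 r 0.679
```

View pics/g10.png

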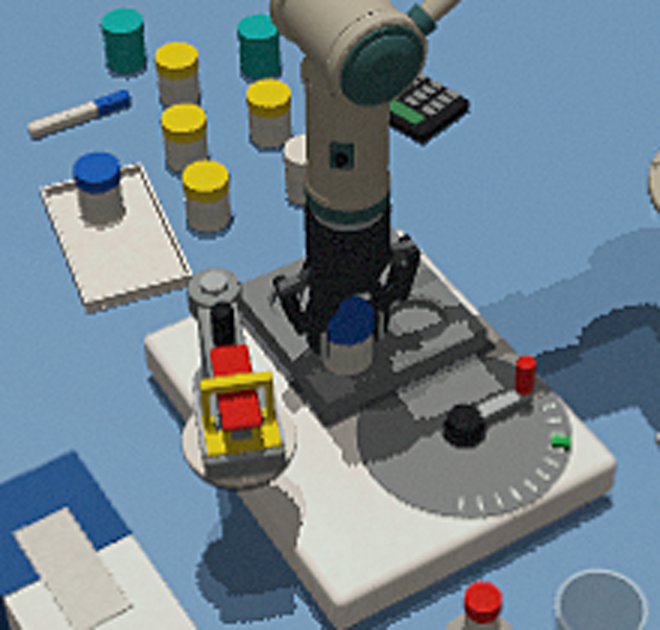

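{"method": "step_arm", "body": {
  "targets": [
    [[-40,1,0],0],
    [[-75,2,0],0],
    [[-109,2,2],0],
    [[-109,21,42],0],
    [[-109,39,82],1],
    [[-109,57,122],2],
    [[-109,75,162],3],
    [[-109,93,202],3],
    [[-109,111,242],3],
    [[-109,128,279],3],
    [[-80,128,279],3],
    [[-40,128,279],3],
    [[0,128,279],3],
    [[35,128,279],3],
    [[55,128,279],3],
    [[60,128,279],3],
    [[62,128,279],3],
    [[62,128,279],3]
  ]
}}

```text
clock: 24.65
position: [0.6483, -0.2021, 0.0284]
ee_rot: [0.477, 0.523, 0.476, -0.522]
contact_force: [-0.8, 0.0, -0.8]
width: 0.0497
```

```bash
python3 - <<'E'
from h import *
q=manip.get_image("scene")
save(q,"g11.png",(200,160,360,300),4)
go([[.6484,-.202,.027]],-5.6)
E
```

```text
clock 24.70 pos [ 0.6485 -0.2022  0.0289] jaw -5.2 q1 -0.40 q6 -0.31 w 0.0493 F [ 1.5 -0.  -0.1] tilt -1.0000
  shift [1.9, -0.1, -0.2] turn 0.4 rows 1 q6~ -0.31 alt -3.45 r 0.679
```

View pics/g11.png

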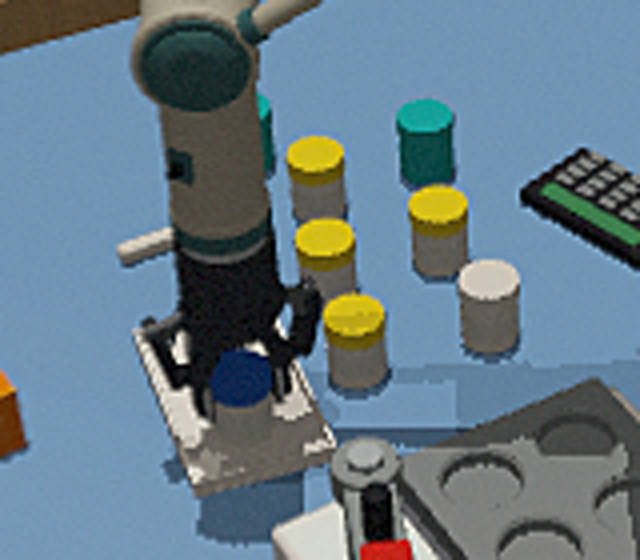

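{"method": "step_arm", "body": {
  "targets": [
    [[2,0,0],0],
    [[2,0,0],0]
  ]
}}

```text
clock: 24.9
position: [0.6479, -0.2019, 0.0263]
ee_rot: [0.477, 0.523, 0.476, -0.522]
contact_force: [0.5, 0.1, -0.5]
width: 0.0493
```

{"method": "step_arm", "body": {
  "targets": [
    [[0,0,0],0],
    [[0,0,0],0],
    [[0,0,0],0],
    [[-30,0,0],0],
    [[-80,0,0],0],
    [[-130,0,0],0],
    [[-170,0,0],0],
    [[-170,0,0],0]
  ],
  "grip": 0.2
}}

```text
clock: 25.7
position: [0.6511, -0.2032, 0.2033]
ee_rot: [0.481, 0.524, 0.472, -0.52]
contact_force: [0.9, -0.1, 0.5]
width: 0.0681
```

```bash
cat > pots.py <<'E'
from h import *
def run(tag):
    p=manip.get_image("top");q=manip.get_image("scene")
    save(p,tag+"t.png",(340,130,540,350),3); save(q,tag+"s.png",(200,160,400,310),4)
    for c,nm in((p,"top"),(q,"scn")):
        hsv=cv2.cvtColor(c["image"],cv2.COLOR_RGB2HSV)
        for n2,lo,hi in(("yel",(22,110,100),(34,255,255)),("blu",(105,130,70),(125,255,255))):
            m=cv2.inRange(hsv,lo,hi); n,l,st,ce=cv2.connectedComponentsWithStats(m)
            for i in range(1,n):
                if 100<st[i,4]<900:
                    print(nm,n2,st[i,4],np.round(ce[i]),"z.06",np.round(at(c,*ce[i],.06)[:2],4),"z.13",np.round(loc(at(c,*ce[i],.13)),4))
import sys; run(sys.argv[1])
E
python3 pots.py h1
```

```text
top yel 186 [203. 127.] z.06 [0.7402 0.247 ] z.13 [0.2352 0.178 ]
top yel 204 [435. 217.] z.06 [ 0.5209 -0.3355] z.13 [-0.0073 -0.355 ]
top yel 278 [477. 232.] z.06 [ 0.4854 -0.4385] z.13 [-0.0472 -0.4494]
top yel 276 [432. 257.] z.06 [ 0.4216 -0.3266] z.13 [-0.1    -0.3403]
top blu 398 [260.  90.] z.06 [0.838  0.1077] z.13 [0.3182 0.0411]
top blu 247 [419. 170.] z.06 [ 0.6385 -0.2947] z.13 [ 0.1056 -0.3241]
scn yel 113 [309. 211.] z.06 [ 0.4218 -0.3258] z.13 [-0.0586 -0.2785]
scn yel 117 [281. 219.] z.06 [ 0.5227 -0.3301] z.13 [ 0.0361 -0.2889]
scn yel 130 [288. 238.] z.06 [ 0.5408 -0.2306] z.13 [ 0.0594 -0.1964]
scn blu 162 [252. 237.] z.06 [ 0.6399 -0.2911] z.13 [ 0.1489 -0.2596]
scn blu 161 [260. 255.] z.06 [ 0.649  -0.1999] z.13 [ 0.1633 -0.1743]
scn blu 333 [401. 462.] z.06 [0.6241 0.5805] z.13 [0.1891 0.5621]
```

View pics/h1s.png

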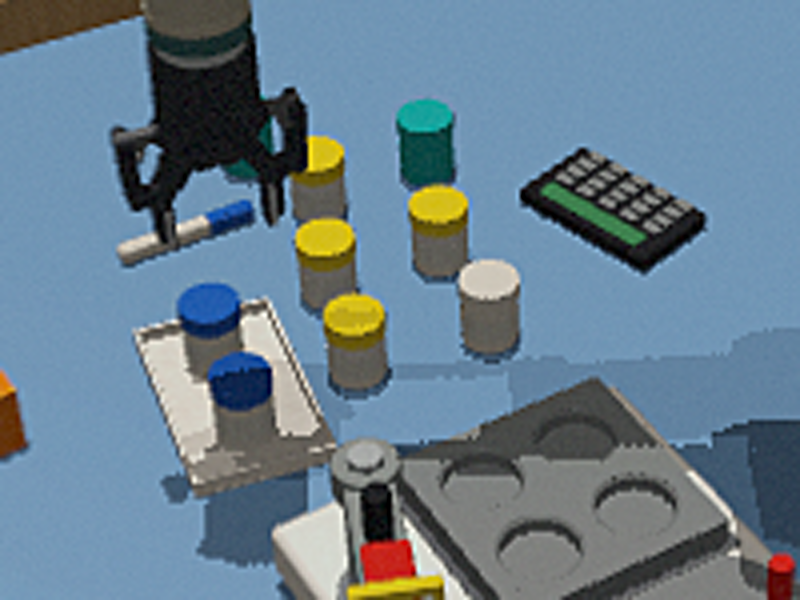

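View pics/h1t.png

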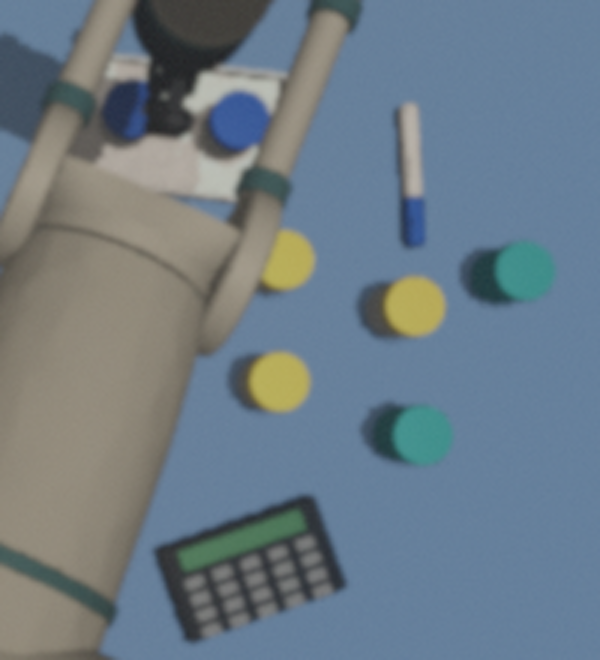

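```bash
python3 - <<'E'
from h import *
go([[.540,-.231,.15],[.540,-.231,.025]],-2)
for a in((.04,.04),(.04,-.04),(-.04,.04),(-.04,-.04)): print(W(a))
E
```

```text
clock 25.80 pos [ 0.6478 -0.2019  0.1968] jaw -5.2 q1 -0.40 q6 -0.31 w 0.0686 F [-0.4  0.3 -0. ] tilt -1.0000
  shift [46.6, -104.9, 38.8] turn -3.2 rows 3 q6~ -0.47 alt 2.67 r 0.587
  shift [171.6, -105.2, 38.6] turn -3.2 rows 5 q6~ -0.47 alt 2.67 r 0.587
[0.53423226 0.07908825 0.        ]
[ 0.53958825 -0.00073226  0.        ]
[0.45441175 0.07373226 0.        ]
[ 0.45976774 -0.00608825  0.        ]
```

{"method": "step_arm", "body": {
  "targets": [
    [[0,-50,19],-2],
    [[20,-80,30],-3],
    [[46,-105,39],-3],
    [[90,-105,39],-3],
    [[130,-105,39],-3],
    [[155,-105,39],-3],
    [[168,-105,39],-3],
    [[172,-105,39],-3],
    [[172,-105,39],-3],
    [[172,-105,39],-3]
  ]
}}

```text
clock: 26.8
position: [0.5402, -0.2315, 0.0244]
ee_rot: [0.491, 0.51, 0.489, -0.509]
contact_force: [0.0, -1.2, -0.0]
width: 0.0682
```

{"method": "step_arm", "body": {
  "targets": [
    [[0,0,0],0],
    [[0,0,0],0],
    [[0,0,0],0],
    [[0,0,0],0],
    [[0,0,0],0]
  ],
  "grip": 1
}}

```text
clock: 27.3
position: [0.5402, -0.2315, 0.0248]
ee_rot: [0.491, 0.51, 0.489, -0.509]
contact_force: [-0.0, 0.2, 5.5]
width: 0.0494
```

```bash
python3 - <<'E'
from h import *
q=manip.get_image("scene")
save(q,"g12.png",(200,160,360,300),4)
s,_=tool();z=s["position"][2]
go([[.540,-.231,.2],[*W((.04,.04))[:2],.2],[*W((.04,.04))[:2],z+.073]],-2)
E
```

```text
clock 27.35 pos [ 0.5402 -0.2315  0.0248] jaw -2.2 q1 -0.52 q6 -0.48 w 0.0493 F [-0.6  0.4  6.2] tilt -1.0000
  shift [-175.2, 0.2, -0.3] turn -0.2 rows 4 q6~ -0.49 alt 2.65 r 0.587
  shift [-175.7, -17.7, -309.9] turn -0.2 rows 8 q6~ 0.06 alt 3.21 r 0.54
  shift [-73.5, -18.0, -310.0] turn -0.2 rows 7 q6~ 0.06 alt 3.21 r 0.54
```

View pics/g12.png

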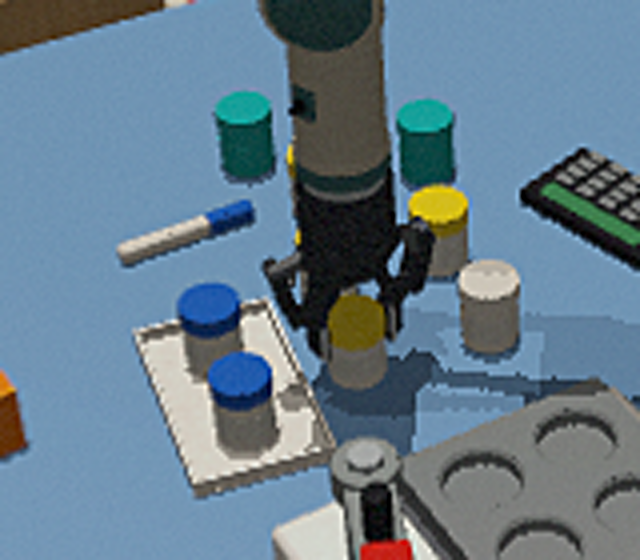

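{"method": "step_arm", "body": {
  "targets": [
    [[-45,0,0],0],
    [[-90,0,0],0],
    [[-135,0,0],0],
    [[-175,0,0],0],
    [[-176,-3,-45],0],
    [[-176,-6,-95],0],
    [[-176,-9,-145],0],
    [[-176,-11,-195],0],
    [[-176,-14,-245],0],
    [[-176,-17,-290],0],
    [[-176,-18,-310],0],
    [[-176,-18,-310],0],
    [[-176,-18,-310],0],
    [[-140,-18,-310],0],
    [[-110,-18,-310],0],
    [[-95,-18,-310],0],
    [[-90,-18,-310],0],
    [[-90,-18,-310],0]
  ]
}}

```text
clock: 29.15
position: [0.5333, 0.0782, 0.1128]
ee_rot: [-0.49, -0.51, -0.49, 0.511]
contact_force: [0.6, 0.1, -1.0]
width: 0.0491
```

```bash
python3 - <<'E'
from h import *
q=manip.get_image("scene")
save(q,"g13.png",(240,200,440,340),4)
go([[*W((.04,.04))[:2],.096]],-2)
E
```

```text
clock 29.20 pos [0.534  0.0785 0.1137] jaw -2.3 q1 0.02 q6 0.06 w 0.0490 F [ 0.7  0.1 -0.5] tilt -1.0000
  shift [17.7, 0.2, -0.6] turn -0.3 rows 1 q6~ 0.05 alt 3.19 r 0.54
```

View pics/g13.png

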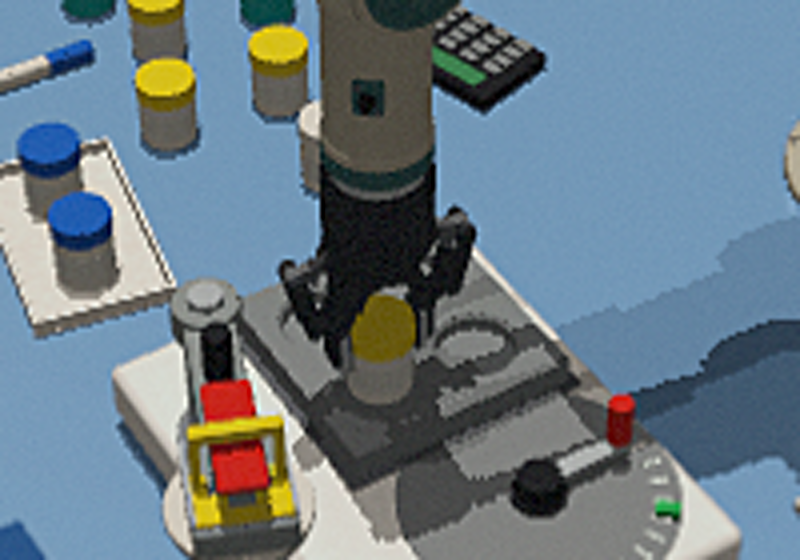

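{"method": "step_arm", "body": {
  "targets": [
    [[5,0,0],0],
    [[10,0,0],0],
    [[14,0,0],0],
    [[17,0,0],0],
    [[18,0,0],0],
    [[18,0,0],0]
  ]
}}

```text
clock: 29.8
position: [0.5334, 0.0795, 0.0952]
ee_rot: [-0.49, -0.51, -0.49, 0.51]
contact_force: [-0.4, 0.9, -1.3]
width: 0.0495
```

{"method": "step_arm", "body": {
  "targets": [
    [[0,0,0],0],
    [[0,0,0],0],
    [[0,0,0],0],
    [[-30,0,0],0],
    [[-70,0,0],0],
    [[-105,0,0],0],
    [[-105,0,0],0]
  ],
  "grip": 0.2
}}

```text
clock: 30.5
position: [0.5369, 0.0796, 0.2058]
ee_rot: [0.493, 0.513, 0.487, -0.507]
contact_force: [0.5, -0.3, 0.1]
width: 0.0683
```

```bash
python3 pots.py h2; python3 - <<'E'
from h import *
go([[.522,-.331,.2],[.522,-.331,.025]],-2)
E
```

```text
top yel 159 [204. 125.] z.06 [0.7449 0.2453] z.13 [0.2395 0.1761]
top yel 270 [433. 216.] z.06 [ 0.5227 -0.3303] z.13 [-0.0054 -0.3502]
top yel 276 [477. 232.] z.06 [ 0.4854 -0.4386] z.13 [-0.0472 -0.4494]
top yel 268 [432. 257.] z.06 [ 0.4215 -0.3264] z.13 [-0.1001 -0.3402]
top blu 452 [259.  89.] z.06 [0.84   0.1091] z.13 [0.3202 0.0423]
top blu 243 [383. 166.] z.06 [ 0.6473 -0.2051] z.13 [ 0.1195 -0.2405]
top blu 243 [419. 170.] z.06 [ 0.6385 -0.2942] z.13 [ 0.1057 -0.3236]
scn yel 133 [309. 212.] z.06 [ 0.424 -0.321] z.13 [-0.0562 -0.2741]
scn yel 142 [281. 220.] z.06 [ 0.5254 -0.3244] z.13 [ 0.039  -0.2838]
scn yel 150 [335. 288.] z.06 [0.508  0.0326] z.13 [0.0452 0.0535]
scn yel 162 [300. 325.] z.06 [0.6573 0.1129] z.13 [0.1908 0.1197]
scn blu 165 [252. 237.] z.06 [ 0.6397 -0.2907] z.13 [ 0.1487 -0.2592]
scn blu 173 [260. 254.] z.06 [ 0.6486 -0.2016] z.13 [ 0.1628 -0.1759]
scn blu 339 [401. 462.] z.06 [0.6238 0.5806] z.13 [0.1889 0.5622]
clock 30.60 pos [0.5338 0.0795 0.2012] jaw -2.2 q1 0.02 q6 0.06 w 0.0684 F [-0.2  0.1 -0.6] tilt -1.0000
  shift [1.2, 4.2, 410.6] turn -0.2 rows 9 q6~ -0.66 alt 2.48 r 0.618
  shift [176.2, 3.8, 410.6] turn -0.2 rows 9 q6~ -0.66 alt 2.48 r 0.618
```

View pics/h2s.png

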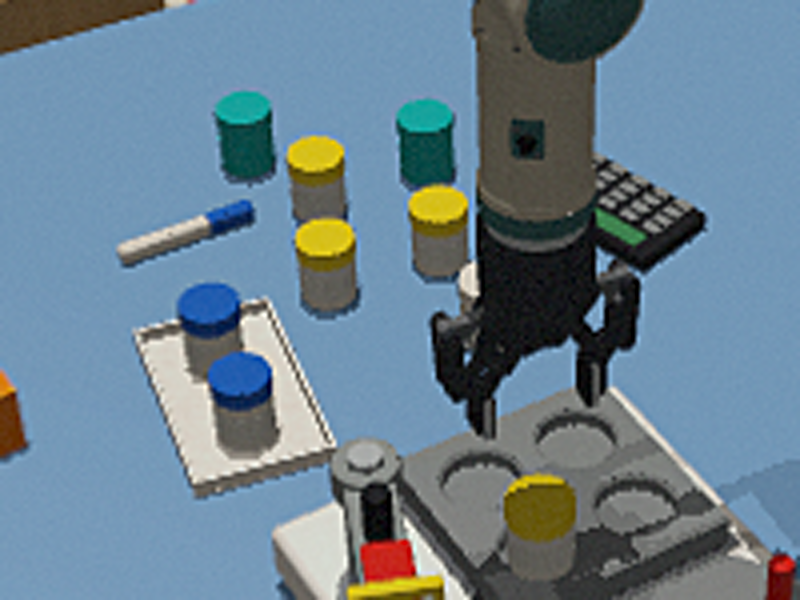

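{"method": "step_arm", "body": {
  "targets": [
    [[1,1,50],0],
    [[1,1,100],0],
    [[1,2,150],0],
    [[1,2,200],0],
    [[1,3,250],0],
    [[1,3,300],0],
    [[1,4,350],0],
    [[1,4,400],0],
    [[1,4,410],0],
    [[45,4,410],0],
    [[90,4,410],0],
    [[135,4,410],0],
    [[160,4,410],0],
    [[172,4,410],0],
    [[176,4,410],0],
    [[176,4,410],0],
    [[176,4,410],0]
  ]
}}

```text
clock: 32.3
position: [0.5224, -0.331, 0.0258]
ee_rot: [0.491, 0.51, 0.489, -0.51]
contact_force: [1.4, -0.3, 0.3]
width: 0.0683
```

{"method": "step_arm", "body": {
  "targets": [
    [[0,0,0],0],
    [[0,0,0],0],
    [[0,0,0],0],
    [[0,0,0],0],
    [[0,0,0],0]
  ],
  "grip": 1
}}

```text
clock: 32.8
position: [0.5223, -0.3311, 0.026]
ee_rot: [0.491, 0.51, 0.489, -0.51]
contact_force: [0.4, 0.6, 6.1]
width: 0.0496
```

```bash
python3 - <<'E'
from h import *
s,_=tool();z=s["position"][2]
w=W((.04,-.04))[:2]
go([[.522,-.331,.2],[*w,.2],[*w,z+.070]],-2)
E
```

```text
clock 32.80 pos [ 0.5223 -0.3311  0.026 ] jaw -2.2 q1 -0.68 q6 -0.64 w 0.0496 F [0.4 0.6 6.1] tilt -1.0000
  shift [-174.0, 0.1, 0.3] turn -0.2 rows 4 q6~ -0.64 alt 2.5 r 0.618
  shift [-174.6, 4.7, -330.4] turn -0.2 rows 8 q6~ -0.08 alt 3.06 r 0.54
  shift [-70.6, 4.5, -330.6] turn -0.2 rows 7 q6~ -0.08 alt 3.06 r 0.54
```

{"method": "step_arm", "body": {
  "targets": [
    [[-45,0,0],0],
    [[-90,0,0],0],
    [[-135,0,0],0],
    [[-175,0,0],0],
    [[-175,1,-45],0],
    [[-175,1,-95],0],
    [[-175,2,-145],0],
    [[-175,2,-195],0],
    [[-175,3,-245],0],
    [[-175,4,-290],0],
    [[-175,5,-330],0],
    [[-175,5,-330],0],
    [[-175,5,-330],0],
    [[-140,5,-330],0],
    [[-110,5,-330],0],
    [[-95,5,-330],0],
    [[-89,5,-330],0],
    [[-89,5,-330],0]
  ]
}}

```text
clock: 34.6
position: [0.5389, -0.002, 0.1127]
ee_rot: [-0.489, -0.51, -0.49, 0.511]
contact_force: [-0.4, -0.1, -0.7]
width: 0.0492
```

```bash
python3 - <<'E'
from h import *
w=W((.04,-.04))[:2]
go([[*w,.0965]],-2)
E
```

```text
clock 34.60 pos [ 0.5389 -0.002   0.1127] jaw -2.3 q1 -0.13 q6 -0.09 w 0.0492 F [-0.4 -0.1 -0.7] tilt -1.0000
  shift [16.2, 0.7, -1.3] turn -0.3 rows 1 q6~ -0.1 alt 3.05 r 0.54
```

{"method": "step_arm", "body": {
  "targets": [
    [[5,0,-1],0],
    [[10,0,-1],0],
    [[14,0,-1],0],
    [[17,0,-1],0],
    [[18,0,-1],0],
    [[18,0,-1],0]
  ]
}}

```text
clock: 35.2
position: [0.5394, 0.0002, 0.096]
ee_rot: [0.49, 0.51, 0.49, -0.51]
contact_force: [-1.3, 0.9, 4.0]
width: 0.0494
```

{"method": "step_arm", "body": {
  "targets": [
    [[0,0,0],0],
    [[0,0,0],0],
    [[0,0,0],0],
    [[-30,0,0],0],
    [[-70,0,0],0],
    [[-105,0,0],0],
    [[-105,0,0],0]
  ],
  "grip": 0.2
}}

```text
clock: 35.9
position: [0.5428, -0.0002, 0.2054]
ee_rot: [0.493, 0.512, 0.487, -0.507]
contact_force: [-0.3, 0.9, -0.3]
width: 0.0681
```

```bash
python3 pots.py h3; python3 - <<'E'
from h import *
go([[.422,-.326,.2],[.422,-.326,.025]],-45)
E
```

```text
top yel 185 [203. 127.] z.06 [0.74  0.247] z.13 [0.235 0.178]
top yel 319 [266. 207.] z.06 [0.5418 0.086 ] z.13 [0.0388 0.0394]
top yel 277 [477. 232.] z.06 [ 0.4853 -0.4386] z.13 [-0.0472 -0.4495]
top yel 269 [432. 257.] z.06 [ 0.4214 -0.3265] z.13 [-0.1002 -0.3402]
top blu 101 [153.  83.] z.06 [0.8509 0.3748] z.13 [0.3471 0.2911]
top blu 419 [260.  89.] z.06 [0.839  0.1078] z.13 [0.3191 0.0412]
top blu 244 [383. 166.] z.06 [ 0.6472 -0.205 ] z.13 [ 0.1194 -0.2404]
top blu 243 [419. 170.] z.06 [ 0.6385 -0.2941] z.13 [ 0.1056 -0.3235]
scn yel 140 [320. 270.] z.06 [ 0.5124 -0.0551] z.13 [ 0.0438 -0.0293]
scn yel 229 [334. 286.] z.06 [0.506  0.0243] z.13 [0.0427 0.0458]
scn blu 163 [252. 237.] z.06 [ 0.6397 -0.291 ] z.13 [ 0.1487 -0.2595]
scn blu 169 [260. 254.] z.06 [ 0.6481 -0.2023] z.13 [ 0.1623 -0.1765]
scn blu 327 [401. 462.] z.06 [0.624  0.5805] z.13 [0.1891 0.562 ]
clock 36.00 pos [5.397e-01 1.000e-04 2.010e-01] jaw -2.2 q1 -0.13 q6 -0.09 w 0.0680 F [ 0.3 -0.3 -1. ] tilt -1.0000
  shift [0.9, -104.8, 330.5] turn 42.8 rows 7 q6~ -0.0 alt -3.14 r 0.533
  shift [175.9, -105.2, 330.5] turn 42.8 rows 8 q6~ -0.0 alt -3.14 r 0.533
```

View pics/h3s.png

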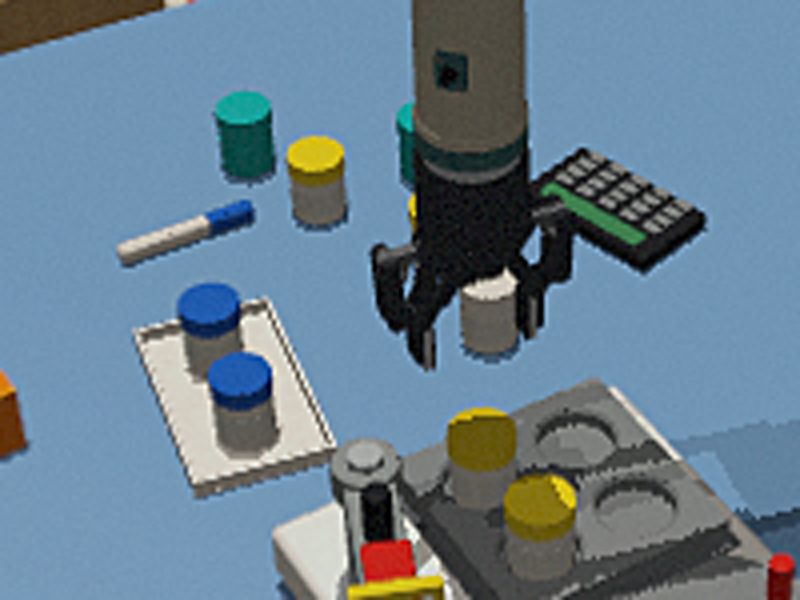

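{"method": "step_arm", "body": {
  "targets": [
    [[1,-15,47],7],
    [[1,-30,94],15],
    [[1,-45,141],23],
    [[1,-60,188],31],
    [[1,-75,235],39],
    [[1,-90,282],43],
    [[1,-105,330],43],
    [[1,-105,330],43],
    [[45,-105,330],43],
    [[90,-105,330],43],
    [[135,-105,330],43],
    [[160,-105,330],43],
    [[172,-105,330],43],
    [[176,-105,330],43],
    [[176,-105,330],43],
    [[176,-105,330],43]
  ]
}}

```text
clock: 37.6
position: [0.4224, -0.3262, 0.0255]
ee_rot: [0.27, 0.654, 0.268, -0.653]
contact_force: [0.5, -0.5, -0.1]
width: 0.068
```

{"method": "step_arm", "body": {
  "targets": [
    [[0,0,0],0],
    [[0,0,0],0],
    [[0,0,0],0],
    [[0,0,0],0],
    [[0,0,0],0]
  ],
  "grip": 1
}}

```text
clock: 38.1
position: [0.4223, -0.3262, 0.0258]
ee_rot: [0.27, 0.654, 0.268, -0.653]
contact_force: [0.3, 0.4, 5.6]
width: 0.0497
```

```bash
python3 - <<'E'
from h import *
s,_=tool();z=s["position"][2]
q=manip.get_image("scene")
save(q,"g14.png",(240,160,400,300),4)
w=W((-.04,.04))[:2]
go([[.422,-.326,.2],[*w,.2],[*w,z+.070]],-45)
E
```

```text
clock 38.15 pos [ 0.4222 -0.3262  0.0258] jaw -45.3 q1 -0.79 q6 0.00 w 0.0493 F [-0.7  0.6  7.1] tilt -1.0000
  shift [-174.2, 0.2, 0.0] turn -0.3 rows 4 q6~ -0.0 alt 3.14 r 0.533
  shift [-174.9, -260.8, -304.4] turn -0.3 rows 9 q6~ 0.82 alt 3.96 r 0.46
  shift [-70.7, -261.1, -304.4] turn -0.3 rows 9 q6~ 0.82 alt 3.96 r 0.46
```

View pics/g14.png

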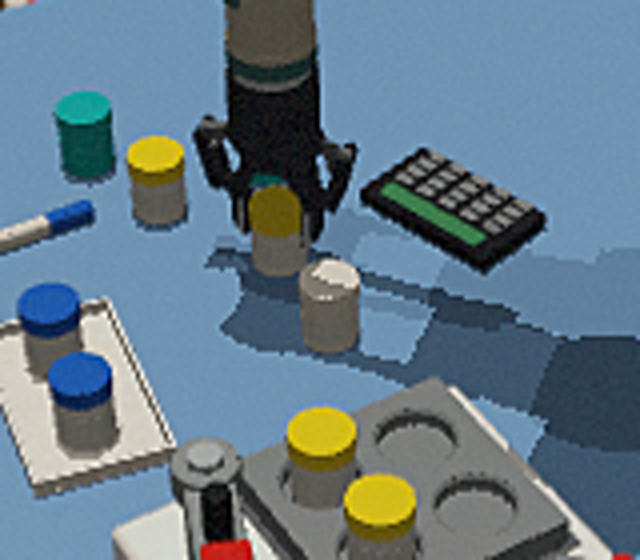

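{"method": "step_arm", "body": {
  "targets": [
    [[-45,0,0],0],
    [[-90,0,0],0],
    [[-135,0,0],0],
    [[-175,0,0],0],
    [[-175,-30,-35],0],
    [[-175,-62,-72],0],
    [[-175,-94,-110],0],
    [[-175,-126,-147],0],
    [[-175,-158,-184],0],
    [[-175,-190,-222],0],
    [[-175,-222,-259],0],
    [[-175,-250,-292],0],
    [[-175,-261,-304],0],
    [[-175,-261,-304],0],
    [[-175,-261,-304],0],
    [[-140,-261,-304],0],
    [[-110,-261,-304],0],
    [[-95,-261,-304],0],
    [[-89,-261,-304],0],
    [[-89,-261,-304],0]
  ]
}}

```text
clock: 40.15
position: [0.4533, 0.0728, 0.1128]
ee_rot: [-0.269, -0.654, -0.269, 0.655]
contact_force: [0.4, -0.4, -0.8]
width: 0.0492
```

```bash
python3 - <<'E'
from h import *
q=manip.get_image("scene")
save(q,"g15.png",(240,200,440,340),4)
w=W((-.04,.04))[:2]
go([[*w,.096]],-45)
E
```

```text
clock 40.20 pos [0.454  0.073  0.1136] jaw -45.3 q1 0.01 q6 0.80 w 0.0495 F [ 0.8 -0.  -0.2] tilt -1.0000
  shift [17.6, -0.2, -0.7] turn -0.3 rows 1 q6~ 0.8 alt 3.94 r 0.46
```

View pics/g15.png

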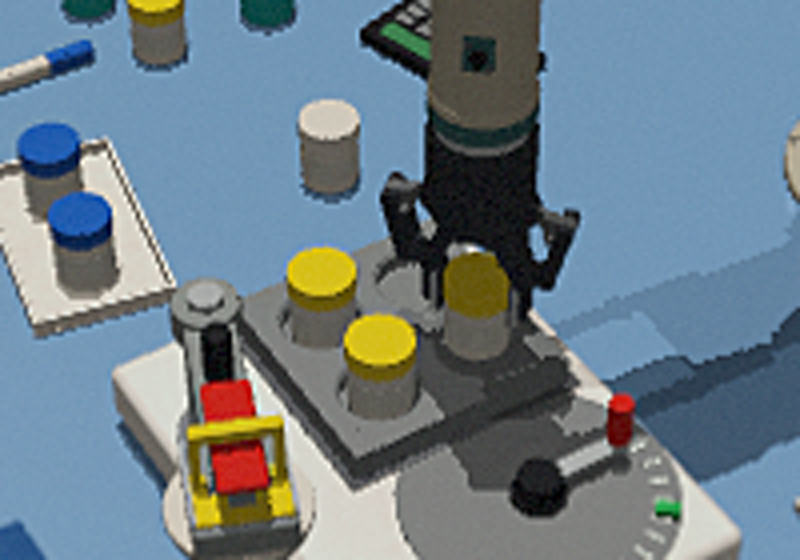

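{"method": "step_arm", "body": {
  "targets": [
    [[5,0,0],0],
    [[10,0,0],0],
    [[14,0,0],0],
    [[17,0,0],0],
    [[18,0,0],0],
    [[18,0,0],0]
  ]
}}

```text
clock: 40.8
position: [0.4535, 0.074, 0.0958]
ee_rot: [-0.269, -0.654, -0.269, 0.654]
contact_force: [-2.5, 0.1, 4.4]
width: 0.0492
```

{"method": "step_arm", "body": {
  "targets": [
    [[0,0,0],0],
    [[0,0,0],0],
    [[0,0,0],0],
    [[-30,0,0],0],
    [[-70,0,0],0],
    [[-105,0,0],0],
    [[-105,0,0],0]
  ],
  "grip": 0.2
}}

```text
clock: 41.5
position: [0.4571, 0.074, 0.2049]
ee_rot: [0.271, 0.657, 0.268, -0.65]
contact_force: [0.5, 0.1, -0.3]
width: 0.0684
```

```bash
python3 pots.py h4; python3 - <<'E'
from h import *
go([[.486,-.439,.2],[.486,-.439,.025]],-45)
E
```

```text
top yel 184 [203. 127.] z.06 [0.7395 0.2471] z.13 [0.2346 0.1781]
top yel 331 [300. 204.] z.06 [0.5483 0.0014] z.13 [ 0.0396 -0.0404]
top yel 275 [477. 232.] z.06 [ 0.4854 -0.4386] z.13 [-0.0471 -0.4495]
top blu 474 [259.  89.] z.06 [0.8402 0.1086] z.13 [0.3204 0.0418]
top blu 243 [383. 166.] z.06 [ 0.6474 -0.2051] z.13 [ 0.1196 -0.2405]
top blu 244 [419. 170.] z.06 [ 0.6385 -0.2942] z.13 [ 0.1056 -0.3235]
scn yel 167 [320. 268.] z.06 [ 0.509  -0.0637] z.13 [ 0.0401 -0.0372]
scn yel 125 [359. 277.] z.06 [0.4249 0.0261] z.13 [-0.0334  0.0526]
scn yel 190 [335. 285.] z.06 [0.5029 0.0196] z.13 [0.0395 0.0416]
scn yel 102 [294. 326.] z.06 [0.6732 0.1096] z.13 [0.2056 0.1156]
scn blu 161 [252. 237.] z.06 [ 0.6398 -0.2912] z.13 [ 0.1488 -0.2596]
scn blu 173 [260. 254.] z.06 [ 0.6484 -0.2021] z.13 [ 0.1626 -0.1763]
scn blu 334 [401. 462.] z.06 [0.6239 0.5806] z.13 [0.1889 0.5621]
clock 41.60 pos [0.4539 0.0739 0.2007] jaw -45.2 q1 0.01 q6 0.80 w 0.0685 F [-0.3  0.3 -0.5] tilt -1.0000
  shift [0.8, 386.9, 338.4] turn -0.2 rows 11 q6~ -0.1 alt 3.04 r 0.655
  shift [175.8, 386.6, 338.6] turn -0.2 rows 11 q6~ -0.1 alt 3.04 r 0.655
```

View pics/h4s.png

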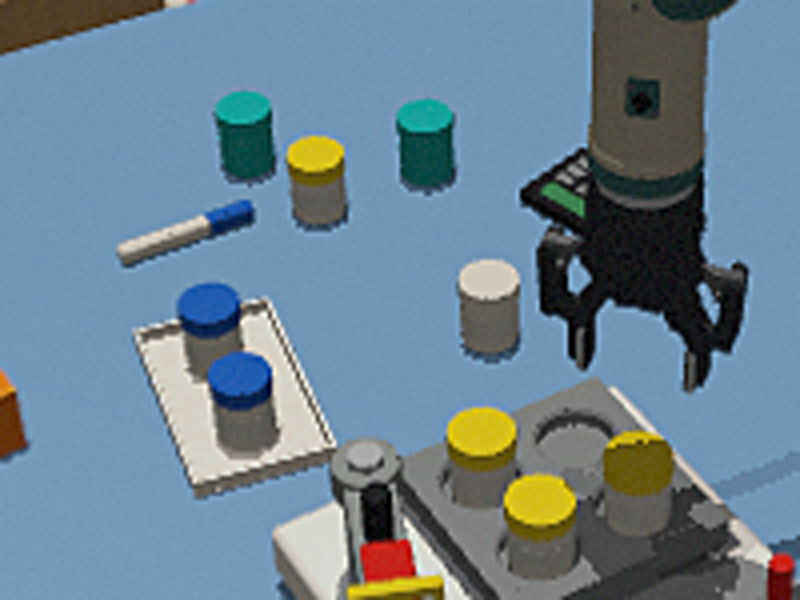

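{"method": "step_arm", "body": {
  "targets": [
    [[1,35,31],-8],
    [[1,70,62],-16],
    [[1,105,93],-24],
    [[1,140,123],-32],
    [[1,175,154],-40],
    [[1,210,184],-48],
    [[1,245,215],-56],
    [[1,280,246],-64],
    [[1,315,276],-72],
    [[1,350,307],-80],
    [[1,387,338],-88],
    [[1,387,338],-90],
    [[45,387,338],-90],
    [[90,387,338],-90],
    [[135,387,338],-90],
    [[160,387,338],-90],
    [[172,387,338],-90],
    [[176,387,338],-90],
    [[176,387,338],-90],
    [[176,387,338],-90]
  ]
}}

```text
clock: 43.6
position: [0.4869, -0.4398, 0.0258]
ee_rot: [0.654, 0.271, 0.652, -0.272]
contact_force: [0.2, -0.6, 0.8]
width: 0.0681
```

{"method": "step_arm", "body": {
  "targets": [
    [[0,0,0],0],
    [[0,0,0],0],
    [[0,0,0],0],
    [[0,0,0],0],
    [[0,0,0],0]
  ],
  "grip": 1
}}

```text
clock: 44.1
position: [0.4869, -0.4398, 0.0261]
ee_rot: [0.654, 0.271, 0.652, -0.273]
contact_force: [-0.6, 1.0, 5.9]
width: 0.0495
```

```bash
python3 - <<'E'
from h import *
s,_=tool();z=s["position"][2]
q=manip.get_image("scene")
save(q,"g16.png",(240,160,400,300),4)
w=W((-.04,-.04))[:2]
go([[.486,-.439,.2],[*w,.2],[*w,z+.070]],45)
E
```

```text
clock 44.15 pos [ 0.4869 -0.4398  0.0262] jaw 44.8 q1 -0.84 q6 -1.62 w 0.0490 F [-0.3  0.5  6.2] tilt -1.0000
  shift [-173.8, -0.1, -0.6] turn -0.2 rows 4 q6~ -1.63 alt 1.52 r 0.655
  shift [-175.0, 286.1, -326.5] turn -0.2 rows 10 q6~ -0.9 alt 2.24 r 0.46
  shift [-71.2, 286.1, -326.8] turn -0.2 rows 9 q6~ -0.9 alt 2.24 r 0.46
```

View pics/g16.png

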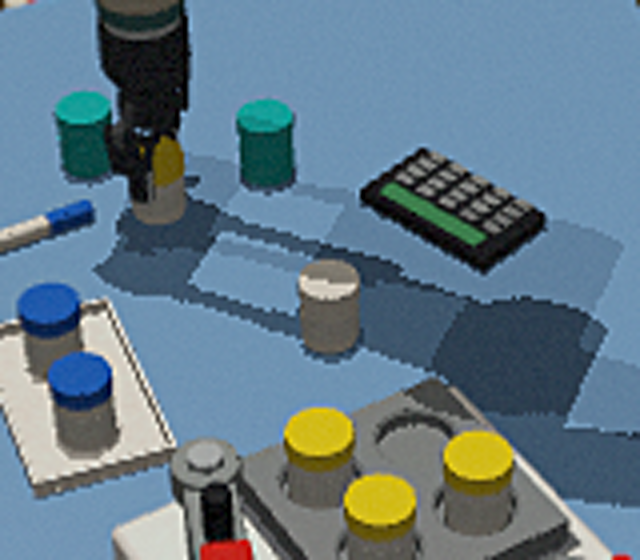

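{"method": "step_arm", "body": {
  "targets": [
    [[-45,0,0],0],
    [[-90,0,0],0],
    [[-135,0,0],0],
    [[-175,0,0],0],
    [[-175,31,-35],0],
    [[-175,63,-72],0],
    [[-175,95,-109],0],
    [[-175,127,-145],0],
    [[-175,159,-182],0],
    [[-175,191,-218],0],
    [[-175,223,-255],0],
    [[-175,255,-291],0],
    [[-175,286,-326],0],
    [[-175,286,-326],0],
    [[-175,286,-326],0],
    [[-140,286,-326],0],
    [[-110,286,-326],0],
    [[-95,286,-326],0],
    [[-89,286,-326],0],
    [[-89,286,-326],0]
  ]
}}

```text
clock: 46.15
position: [0.4595, -0.0072, 0.1127]
ee_rot: [0.652, 0.272, 0.653, -0.273]
contact_force: [-0.1, 0.1, -0.7]
width: 0.0494
```

```bash
python3 - <<'E'
from h import *
q=manip.get_image("scene")
save(q,"g17.png",(240,200,440,340),4)
w=W((-.04,-.04))[:2]
go([[*w,.0965]],45)
E
```

```text
clock 46.20 pos [ 0.4602 -0.0071  0.1136] jaw 44.7 q1 -0.17 q6 -0.95 w 0.0492 F [ 0.1  0.  -0.7] tilt -1.0000
  shift [17.1, 0.4, -1.0] turn -0.3 rows 1 q6~ -0.95 alt 2.19 r 0.46
```

View pics/g17.png

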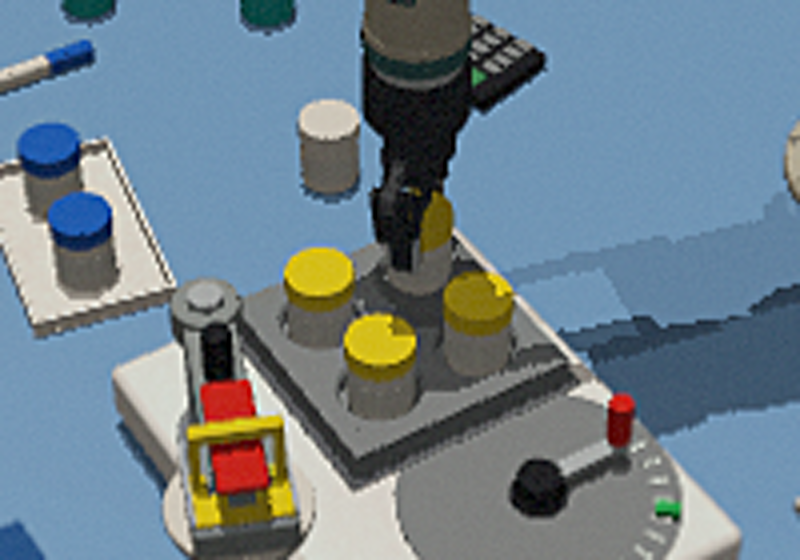

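{"method": "step_arm", "body": {
  "targets": [
    [[5,0,0],0],
    [[10,0,-1],0],
    [[14,0,-1],0],
    [[17,0,-1],0],
    [[18,0,-1],0],
    [[18,0,-1],0]
  ]
}}

```text
clock: 46.8
position: [0.4588, -0.0052, 0.0961]
ee_rot: [0.653, 0.272, 0.653, -0.272]
contact_force: [-1.6, 0.0, 6.8]
width: 0.0492
```

{"method": "step_arm", "body": {
  "targets": [
    [[0,0,0],0],
    [[0,0,0],0],
    [[0,0,0],0],
    [[-30,0,0],0],
    [[-80,0,0],0],
    [[-130,0,0],0],
    [[-180,0,0],0],
    [[-200,0,0],0],
    [[-200,0,0],0]
  ],
  "grip": 0.2
}}

```text
clock: 47.7
position: [0.461, -0.0056, 0.2989]
ee_rot: [0.656, 0.273, 0.65, -0.271]
contact_force: [-1.0, 0.7, -0.7]
width: 0.0682
```

```bash
python3 pots.py h5; python3 - <<'E'
from h import *
p=manip.get_image("top"); q=manip.get_image("scene"); save(p,"h5tt.png",(170,60,350,290),3)
save(q,"h5ss.png",(220,240,370,360),5)
E
```

```text
top yel 184 [203. 127.] z.06 [0.7399 0.247 ] z.13 [0.2349 0.1781]
top yel 105 [268. 247.] z.06 [0.4423 0.0804] z.13 [-0.0549  0.0404]
top blu 480 [259.  89.] z.06 [0.8402 0.11  ] z.13 [0.3205 0.0431]
top blu 242 [383. 166.] z.06 [ 0.6473 -0.2051] z.13 [ 0.1196 -0.2405]
top blu 242 [419. 170.] z.06 [ 0.6385 -0.2941] z.13 [ 0.1057 -0.3235]
scn yel 132 [344. 259.] z.06 [ 0.4282 -0.062 ] z.13 [-0.0359 -0.0305]
scn yel 172 [319. 268.] z.06 [ 0.5109 -0.0642] z.13 [ 0.0418 -0.0378]
scn yel 206 [359. 275.] z.06 [0.4206 0.0171] z.13 [-0.038   0.0444]
scn yel 193 [335. 285.] z.06 [0.5028 0.0197] z.13 [0.0395 0.0417]
scn blu 158 [252. 236.] z.06 [ 0.6397 -0.2916] z.13 [ 0.1487 -0.2601]
scn blu 168 [259. 254.] z.06 [ 0.6486 -0.2023] z.13 [ 0.1627 -0.1765]
scn blu 326 [401. 462.] z.06 [0.6237 0.5806] z.13 [0.1887 0.5621]
```

View pics/h5ss.png

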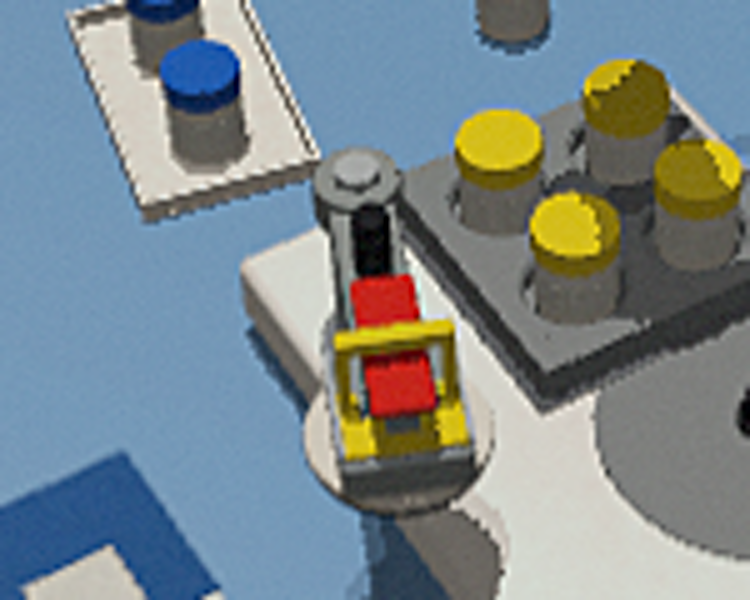

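View pics/h5tt.png

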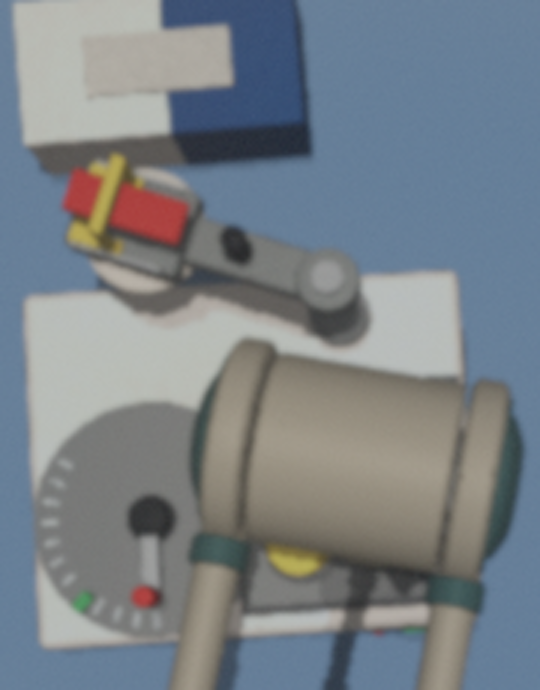

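```bash
python3 - <<'E'
from h import *
p=manip.get_image("top")
X=at(p,237/3+170-.33,240/3+60-.33,.232); print(X)
go([[.667,.1155,.300],[.667,.1155,.197]],-15.3)
E
```

```text
[0.66417887 0.10767101 0.232     ]
clock 47.95 pos [ 0.4579 -0.0052  0.2934] jaw 44.8 q1 -0.16 q6 -0.94 w 0.0682 F [-0.7 -0.4 -1.5] tilt -1.0000
  shift [-7.3, 233.4, 61.5] turn 60.1 rows 7 q6~ 0.29 alt -2.86 r 0.677
  shift [95.7, 233.6, 61.8] turn 60.1 rows 7 q6~ 0.29 alt -2.86 r 0.677
```

{"method": "step_arm", "body": {
  "targets": [
    [[-7,46,12],8],
    [[-7,92,24],16],
    [[-7,138,36],24],
    [[-7,184,48],32],
    [[-7,231,62],40],
    [[-7,231,62],48],
    [[-7,231,62],56],
    [[-7,231,62],60],
    [[-7,231,62],60],
    [[35,231,62],60],
    [[70,231,62],60],
    [[90,231,62],60],
    [[95,231,62],60],
    [[95,231,62],60]
  ]
}}

```text
clock: 49.35
position: [0.6661, 0.1132, 0.1991]
ee_rot: [-0.429, -0.561, -0.43, 0.562]
contact_force: [-0.1, 1.0, -0.6]
width: 0.0688
```

{"method": "step_arm", "body": {
  "targets": [
    [[0,0,0],0],
    [[0,0,0],0],
    [[0,0,0],0],
    [[0,0,0],0],
    [[0,0,0],0],
    [[0,0,0],0],
    [[0,0,0],0]
  ],
  "grip": 1
}}

```text
clock: 50.05
position: [0.6666, 0.1135, 0.2017]
ee_rot: [0.429, 0.562, 0.429, -0.561]
contact_force: [-3.2, 1.1, 5.1]
width: 0.0193
```

```bash
python3 - <<'E'
from h import *
q=manip.get_image("scene")
save(q,"g18.png",(220,200,400,340),4)
s,_=tool(); P=s["position"]; go(P)
c=W([.150,0.001])[:2]; d=P[:2]-c; print(c,np.hypot(*d)); a0=np.arctan2(d[1],d[0]); need=(np.pi+TA)-a0; print(need)
arc(c,0,need,18)
E
```

```text
clock 50.10 pos [0.6667 0.1135 0.2017] jaw -15.2 q1 0.07 q6 0.33 w 0.0193 F [-2.1 -0.2  6.1] tilt -1.0000
  shift [0.0, 0.0, 0.0] turn 0 rows 0 q6~ 0.33 alt -2.81 r 0.676
[0.6465965  0.04754024] 0.06893414281537619
1.9333573815064087
[[[0, -7, 0], -6], [[0, -15, 1], -12], [[0, -22, 3], -18], [[0, -29, 5], -25], [[0, -36, 9], -31], [[0, -42, 13], -37], [[0, -48, 17], -43], [[0, -53, 22], -49], [[0, -58, 28], -55], [[0, -62, 34], -62], [[0, -65, 41], -68], [[0, -68, 48], -74], [[0, -70, 55], -80], [[0, -71, 62], -86], [[0, -71, 70], -92], [[0, -70, 77], -98], [[0, -69, 84], -105], [[0, -67, 91], -111]]
```

View pics/g18.png

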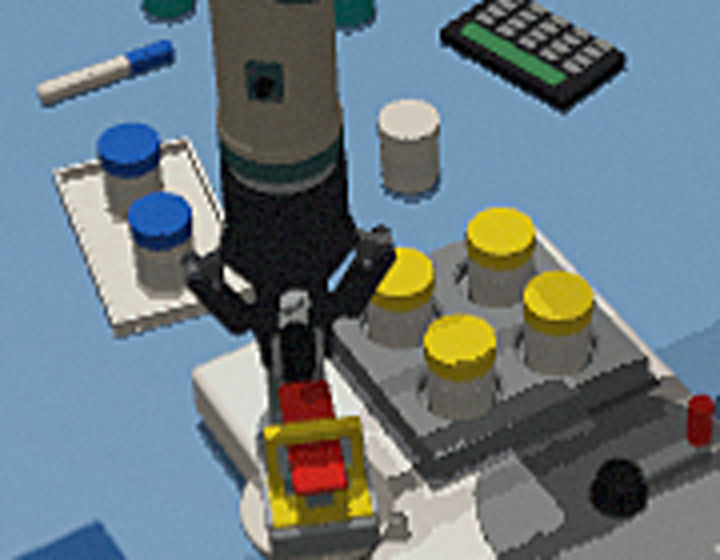

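{"method": "step_arm", "body": {
  "targets": [
    [[0,-7,0],-6],
    [[0,-15,1],-12],
    [[0,-22,3],-18],
    [[0,-29,5],-25],
    [[0,-36,9],-31],
    [[0,-42,13],-37],
    [[0,-48,17],-43],
    [[0,-53,22],-49],
    [[0,-58,28],-55],
    [[0,-62,34],-62],
    [[0,-65,41],-68],
    [[0,-68,48],-74],
    [[0,-70,55],-80],
    [[0,-71,62],-86],
    [[0,-71,70],-92],
    [[0,-70,77],-98],
    [[0,-69,84],-105],
    [[0,-67,91],-109],
    [[0,-66,94],-109],
    [[0,-66,94],-109]
  ]
}}

```text
clock: 52.1
position: [0.5783, 0.0433, 0.2016]
ee_rot: [0.707, -0.021, 0.706, 0.026]
contact_force: [-2.4, 8.8, 6.7]
width: 0.0192
```

```bash
python3 - <<'E'
from h import *
q=manip.get_image("scene")
save(q,"g19.png",(240,200,420,340),4)
s,_=tool(); P=s["position"]; go(P); c=W([.150,0.001])[:2]; d=P[:2]-c; print(np.hypot(*d),np.arctan2(-d[1],-d[0]))
E
```

```text
clock 52.15 pos [0.5783 0.0433 0.2016] jaw 93.8 q1 -0.05 q6 -1.69 w 0.0191 F [-1.7  8.2  6.9] tilt -1.0000
  shift [0.0, 0.0, 0.0] turn 0 rows 0 q6~ -1.69 alt -4.83 r 0.58
0.06841569297689439 0.06266288613178768
```

View pics/g19.png

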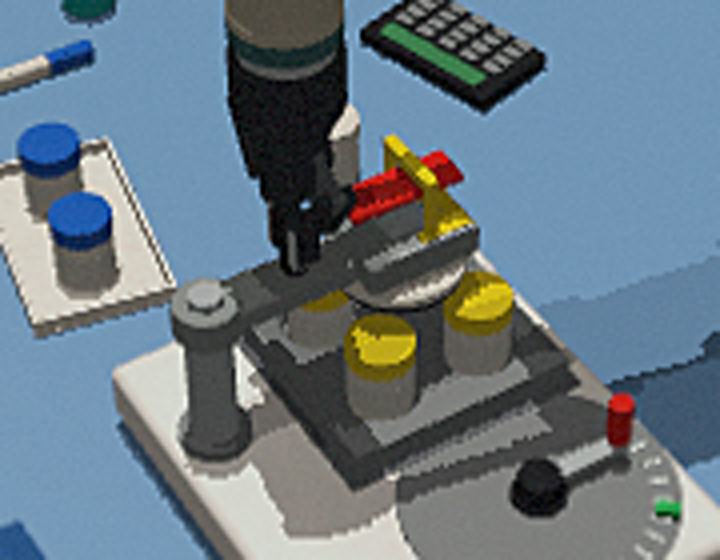

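{"method": "step_arm", "body": {
  "targets": [
    [[0,0,0],0],
    [[0,0,0],0],
    [[0,0,0],0],
    [[0,0,0],0],
    [[-40,0,0],0],
    [[-80,0,0],0],
    [[-100,0,0],0],
    [[-100,0,0],0]
  ],
  "grip": 0.4
}}

```text
clock: 52.95
position: [0.5801, 0.0396, 0.3039]
ee_rot: [0.709, -0.023, 0.704, 0.023]
contact_force: [0.8, 0.5, 0.0]
width: 0.0516
```

```bash
python3 - <<'E'
from h import *
go([W([-.031,.001,.30]),W([-.031,.001,.232])],np.degrees(TA)+90)
E
```

```text
clock 52.95 pos [0.5801 0.0396 0.3039] jaw 93.7 q1 -0.05 q6 -1.69 w 0.0516 F [0.8 0.5 0. ] tilt -1.0000
  shift [3.1, 3.2, -114.1] turn -0.1 rows 3 q6~ -1.68 alt 1.46 r 0.467
  shift [71.1, 3.3, -114.6] turn -0.1 rows 3 q6~ -1.68 alt 1.46 r 0.467
```

{"method": "step_arm", "body": {
  "targets": [
    [[3,1,-38],0],
    [[3,2,-76],0],
    [[3,3,-114],0],
    [[3,3,-114],0],
    [[3,3,-114],0],
    [[30,3,-114],0],
    [[55,3,-114],0],
    [[66,3,-114],0],
    [[66,3,-114],0],
    [[66,3,-114],0]
  ],
  "grip": 1
}}

```text
clock: 53.95
position: [0.4653, 0.0354, 0.2345]
ee_rot: [0.707, -0.023, 0.707, 0.023]
contact_force: [0.3, -0.8, 0.5]
width: 0.0001
```

```bash
python3 - <<'E'
from h import *
q=manip.get_image("scene");p=manip.get_image("top")
save(q,"g20.png",(280,180,400,280),6)
s,_=tool(); print(loc(s["position"]))
go([W([-.031,.001,.226]),W([-.031,.001,.207]),W([-.006,.001,.207])],np.degrees(TA)+90)
hsv=cv2.cvtColor(q["image"],cv2.COLOR_RGB2HSV); 
E
```

```text
[-0.03153858  0.00103497]
clock 54.05 pos [0.4655 0.0354 0.2353] jaw 93.8 q1 -0.07 q6 -1.71 w 0.0000 F [-0.1 -0.1  0.7] tilt -1.0000
  shift [9.3, -0.0, 0.5] turn -0.1 rows 1 q6~ -1.71 alt 1.43 r 0.467
  shift [28.3, -0.0, 0.5] turn -0.1 rows 1 q6~ -1.71 alt 1.43 r 0.467
  shift [28.3, 0.0, 25.5] turn -0.1 rows 1 q6~ -1.71 alt 1.43 r 0.492
```

View pics/g20.png

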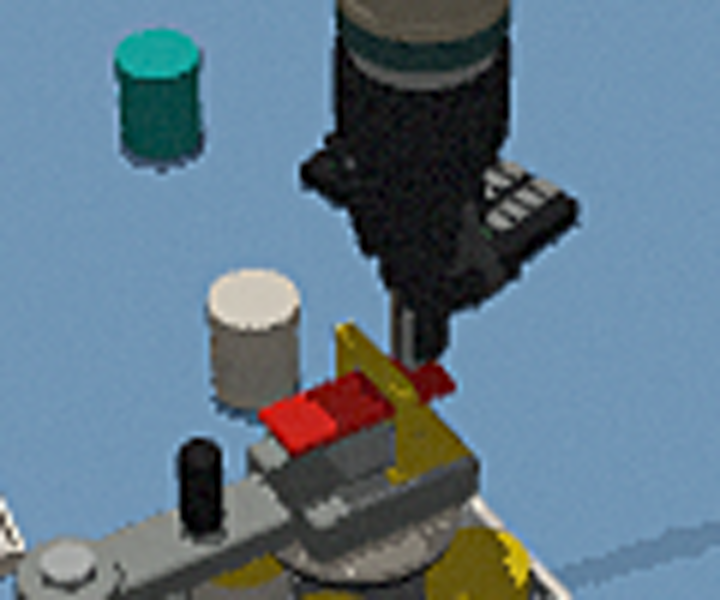

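Fingers sit on the free side of the bow, above the red bar. Press down.

{"method": "step_arm", "body": {
  "targets": [
    [[6,0,0],0],
    [[12,0,0],0],
    [[18,0,0],0],
    [[23,0,0],0],
    [[27,0,0],0],
    [[29,0,0],0],
    [[29,0,0],0],
    [[29,0,0],0]
  ]
}}

```text
clock: 54.85
position: [0.4651, 0.0355, 0.2068]
ee_rot: [0.708, -0.023, 0.706, 0.023]
contact_force: [-1.6, 0.2, 10.4]
width: -0.0005
```

```bash
python3 - <<'E'
from h import *
go([W([-.031,.001,.207])],np.degrees(TA)+90)
E
```

```text
clock 54.85 pos [0.4651 0.0355 0.2068] jaw 93.8 q1 -0.07 q6 -1.71 w -0.0005 F [-1.6  0.2 10.4] tilt -1.0000
  shift [-0.2, -0.1, 0.9] turn -0.1 rows 1 q6~ -1.71 alt 1.43 r 0.467
```

{"method": "step_arm", "body": {
  "targets": [
    [[0,0,4],0],
    [[0,0,8],0],
    [[0,0,12],0],
    [[0,0,16],0],
    [[0,0,20],0],
    [[0,0,24],0],
    [[0,0,27],0],
    [[0,0,29],0],
    [[0,0,29],0],
    [[0,0,29],0]
  ]
}}

```text
clock: 55.85
position: [0.4901, 0.0374, 0.206]
ee_rot: [0.705, -0.023, 0.709, 0.023]
contact_force: [-7.2, 0.6, 10.5]
width: -0.0002
```

```bash
python3 - <<'E'
from h import *
q=manip.get_image("scene")
save(q,"g21.png",(280,180,400,280),6)
s,_=tool(); print(loc(s["position"]))
go([W([-.006,.001,.207])],np.degrees(TA)+90)
E
```

```text
[-0.00679643  0.00137301]
clock 55.90 pos [0.4901 0.0374 0.206 ] jaw 93.8 q1 -0.06 q6 -1.70 w 0.0000 F [-7.  -0.3 11.7] tilt -1.0000
  shift [-1.0, -0.4, 0.8] turn -0.1 rows 1 q6~ -1.7 alt 1.44 r 0.492
```

View pics/g21.png

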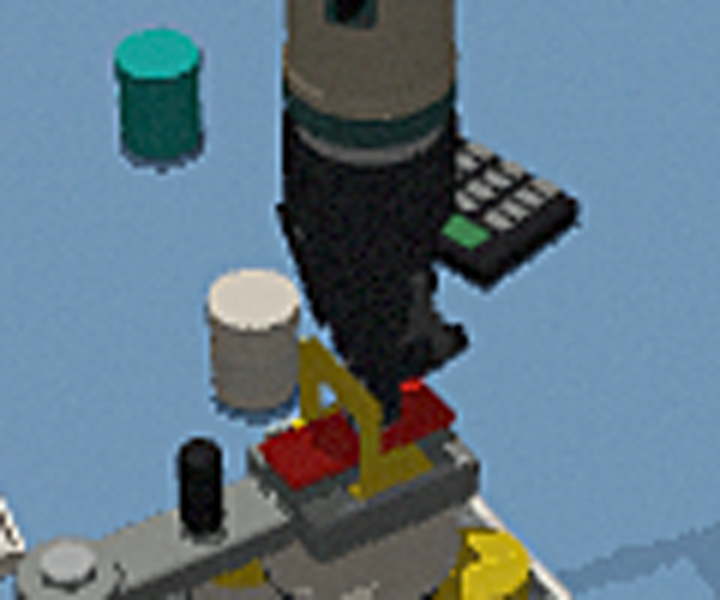

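{"method": "step_arm", "body": {
  "targets": [
    [[0,0,2],0],
    [[0,0,3],0],
    [[0,0,3],0]
  ]
}}

```text
clock: 56.2
position: [0.4909, 0.0375, 0.206]
ee_rot: [0.703, -0.024, 0.71, 0.023]
contact_force: [-11.9, -0.5, 14.2]
width: -0.0001
```

{"method": "step_arm", "body": {
  "targets": [
    [[0,0,0],0],
    [[-4,0,-1],0],
    [[-10,0,-3],0],
    [[-25,0,-5],0],
    [[-60,0,-5],0],
    [[-100,0,-5],0],
    [[-100,0,-5],0]
  ]
}}

```text
clock: 56.9
position: [0.4945, 0.0372, 0.3105]
ee_rot: [0.711, -0.024, 0.703, 0.023]
contact_force: [0.2, 0.2, -0.6]
width: 0.0004
```

```bash
python3 - <<'E'
from h import *
q=manip.get_image("scene");p=manip.get_image("top")
save(q,"g22.png",(280,180,400,280),6); save(p,"g22t.png",(170,130,350,290),4)
go([[.4115,.193,.3],[.4115,.193,.09]],np.degrees(TA)+90)
E
```

```text
clock 57.00 pos [0.4918 0.0373 0.3059] jaw 93.8 q1 -0.07 q6 -1.70 w 0.0001 F [ 0.2  0.5 -1.6] tilt -1.0000
  shift [5.6, 160.6, -69.9] turn -0.1 rows 4 q6~ -1.34 alt 1.8 r 0.455
  shift [215.6, 160.7, -70.5] turn -0.1 rows 6 q6~ -1.34 alt 1.8 r 0.455
```

View pics/g22.png

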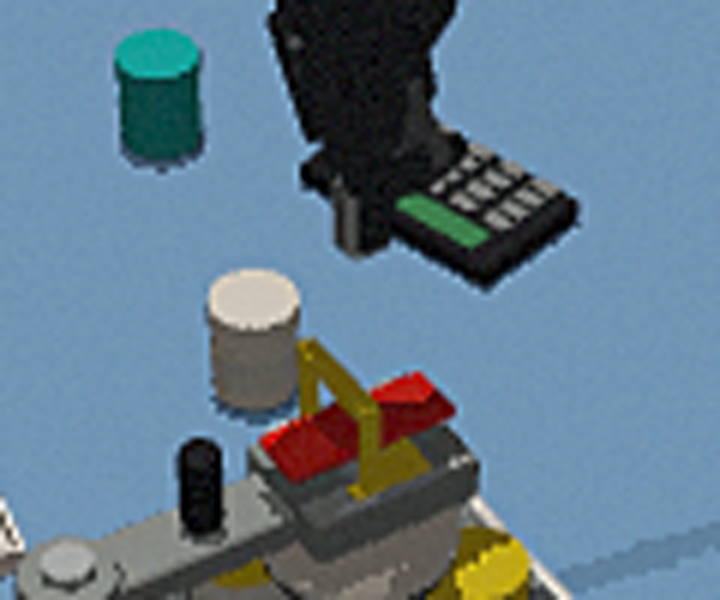

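View pics/g22t.png

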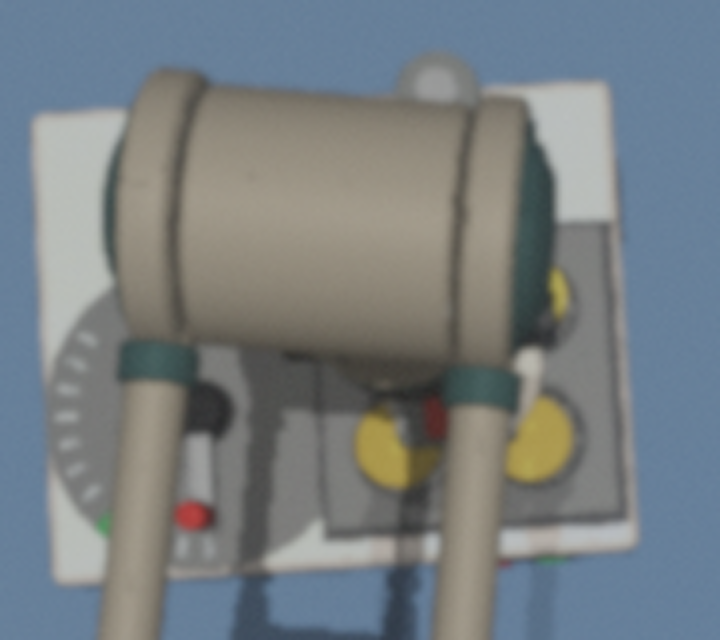

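{"method": "step_arm", "body": {
  "targets": [
    [[6,40,-17],0],
    [[6,80,-35],0],
    [[6,120,-52],0],
    [[6,160,-70],0],
    [[6,160,-70],0],
    [[50,160,-70],0],
    [[100,160,-70],0],
    [[150,160,-70],0],
    [[185,160,-70],0],
    [[205,160,-70],0],
    [[213,160,-70],0],
    [[213,160,-70],0]
  ],
  "grip": 0.4
}}

```text
clock: 58.2
position: [0.4099, 0.1916, 0.0907]
ee_rot: [0.705, -0.023, 0.708, 0.023]
contact_force: [1.2, -0.1, -0.2]
width: 0.0512
```

{"method": "step_arm", "body": {
  "targets": [
    [[0,0,0],0],
    [[0,0,0],0],
    [[0,0,0],0],
    [[0,0,0],0],
    [[0,0,0],0]
  ],
  "grip": 1,
  "grip_force": 20
}}

```text
clock: 58.7
position: [0.4118, 0.1958, 0.0938]
ee_rot: [0.708, -0.02, 0.706, 0.025]
contact_force: [-1.9, 11.4, -0.6]
width: 0.0174
```

```bash
python3 - <<'E'
from h import *
s,_=tool();P=s["position"]; go(P); A=np.array([.476,.198]); d=P[:2]-A; th=np.arctan2(d[1],-d[0]); print(np.hypot(*d),th)
arc(A,0,-(.70-th),10,True,.001)
E
```

```text
clock 58.70 pos [0.4118 0.1958 0.0938] jaw 93.6 q1 0.29 q6 -1.35 w 0.0174 F [-1.9 11.4 -0.6] tilt -1.0000
  shift [0.0, 0.0, 0.0] turn 0 rows 0 q6~ -1.35 alt -4.49 r 0.456
0.0642857657208808 -0.03357451009764688
[[[-1, 5, 0], 4], [[-1, 9, 1], 8], [[-1, 14, 2], 13], [[-1, 19, 3], 17], [[-1, 23, 5], 21], [[-1, 27, 7], 25], [[-1, 31, 9], 29], [[-1, 35, 12], 34], [[-1, 39, 15], 38], [[-1, 43, 18], 42]]
```

{"method": "step_arm", "body": {
  "targets": [
    [[-1,6,0],4],
    [[-1,11,1],8],
    [[-1,16,2],13],
    [[-1,21,3],17],
    [[-1,25,5],21],
    [[-1,29,7],25],
    [[-1,33,10],29],
    [[-1,37,13],34],
    [[-1,41,16],38],
    [[-1,45,19],42],
    [[-1,45,19],42],
    [[-1,45,19],42]
  ]
}}

```text
clock: 59.9
position: [0.4248, 0.2395, 0.0938]
ee_rot: [0.667, 0.232, 0.669, -0.232]
contact_force: [-5.2, 3.8, -0.5]
width: 0.0169
```

{"method": "step_arm", "body": {
  "targets": [
    [[0,0,0],0],
    [[0,0,0],0],
    [[0,0,0],0],
    [[-40,0,0],0],
    [[-90,0,0],0],
    [[-140,0,0],0],
    [[-190,0,0],0],
    [[-240,0,0],0],
    [[-240,0,0],0]
  ],
  "grip": 0.4
}}

```text
clock: 60.8
position: [0.4304, 0.2396, 0.3412]
ee_rot: [0.672, 0.235, 0.664, -0.228]
contact_force: [-0.0, -0.1, 0.2]
width: 0.0511
```

```bash
python3 - <<'E'
from h import *
q=manip.get_image("scene");p=manip.get_image("top")
save(q,"g23.png",(240,200,420,350),4); save(p,"g23t.png",(170,130,350,290),4)
go([[.4115,.193,.3],[.2,-.3,.33]])
E
```

```text
clock 60.90 pos [0.4275 0.2385 0.3347] jaw 51.7 q1 0.37 q6 -0.54 w 0.0513 F [-0.5  0.3 -0.8] tilt -1.0000
  shift [34.6, -45.8, 15.5] turn 0 rows 2 q6~ -0.61 alt -3.75 r 0.455
  shift [3.3, -563.8, 154.8] turn 0 rows 12 q6~ -2.03 alt -5.17 r 0.361
```

View pics/g23.png

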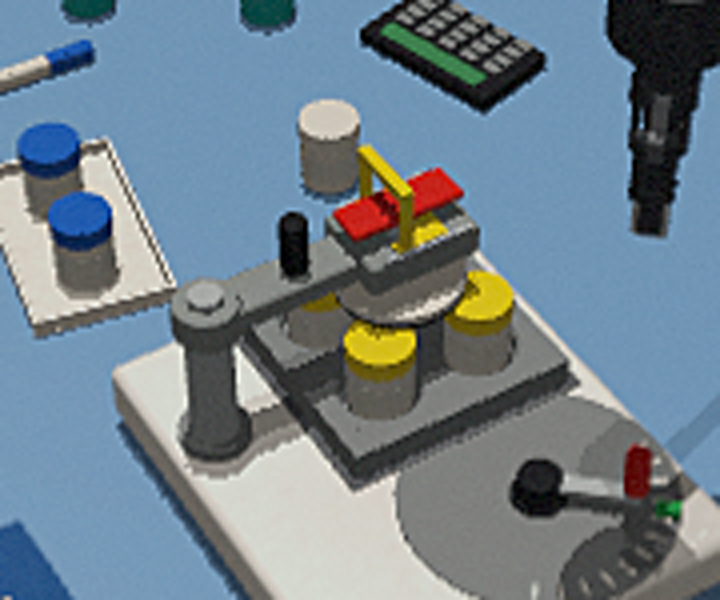

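View pics/g23t.png

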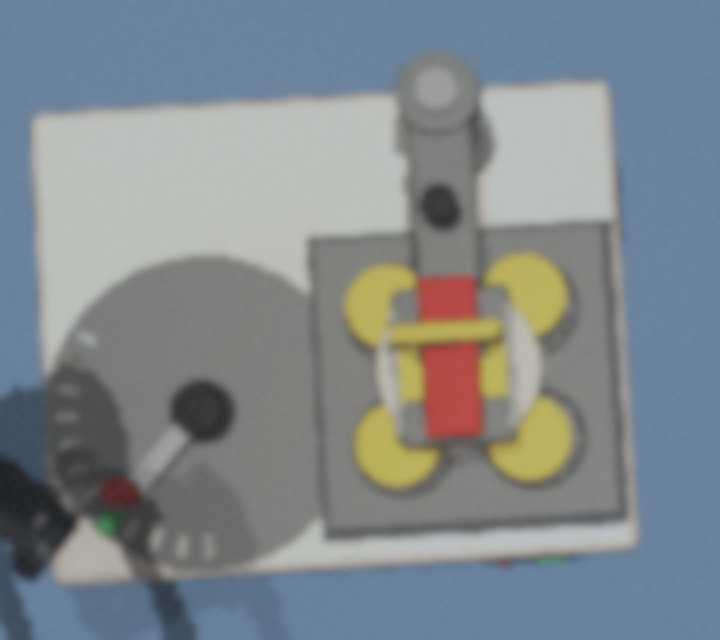

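{"method": "step_arm", "body": {
  "targets": [
    [[0,-45,12],0],
    [[0,-90,25],0],
    [[0,-135,37],0],
    [[0,-180,50],0],
    [[0,-225,62],0],
    [[0,-270,74],0],
    [[0,-315,86],0],
    [[0,-360,99],0],
    [[0,-400,110],0],
    [[0,-400,110],0]
  ]
}}

```text
clock: 61.9
position: [0.2629, -0.1479, 0.3314]
ee_rot: [0.665, 0.235, 0.668, -0.236]
contact_force: [0.8, 0.8, 0.5]
width: 0.0513
```

```bash
python3 - <<'E'
from h import *
q=manip.get_image("scene");p=manip.get_image("top")
save(q,"g24.png",(240,200,420,350),4); save(p,"g24t.png",(170,190,250,270),8)
save(q,"g24q.png",(330,290,430,370),7)
def blob(c,lo,hi,box,lo2=None,hi2=None):
    hsv=cv2.cvtColor(c["image"],cv2.COLOR_RGB2HSV); m=cv2.inRange(hsv,lo,hi)
    if lo2: m|=cv2.inRange(hsv,lo2,hi2)
    k=np.zeros_like(m); x0,y0,x1,y1=box; k[y0:y1,x0:x1]=m[y0:y1,x0:x1]
    ys,xs=np.nonzero(k); print(len(xs)); return xs.mean(),ys.mean()
for c,b in((p,(175,225,250,275)),(q,(380,300,425,345))):
    r=blob(c,(0,130,60),(8,255,255),b,(172,130,60),(180,255,255)); g=blob(c,(45,90,50),(85,255,255),b)
    R=at(c,*r,.112 if c is p else .099); G=at(c,*g,.069); print("red",r,R,"green",g,G)
    for A in([.475,.197],[.4764,.1986]):
        f=lambda X: np.arctan2(X[1]-A[1],A[0]-X[0]); print(f(R),f(G),np.hypot(*(R[:2]-A)),np.hypot(*(G[:2]-A)))
E
```

```text
34
15
red (np.float64(198.88235294117646), np.float64(252.58823529411765)) [0.42403794 0.23759332 0.112     ] green (np.float64(197.33333333333334), np.float64(260.06666666666666)) [0.40676916 0.2515251  0.069     ]
0.6726276870246665 0.674208300307697 0.06515327419622095 0.08734090450630431
0.6400918520218312 0.6499219461091188 0.06528601892400128 0.08746153238075255
72
19
red (np.float64(398.8333333333333), np.float64(317.1666666666667)) [0.42336179 0.24017165 0.099     ] green (np.float64(406.63157894736844), np.float64(326.42105263157896)) [0.40646627 0.2564434  0.069     ]
0.6963340116185007 0.7144863860028728 0.06730747819016977 0.09072149427362149
0.6647880741703367 0.6910585996607708 0.06738882936995476 0.09075563387648938
```

View pics/g24t.png

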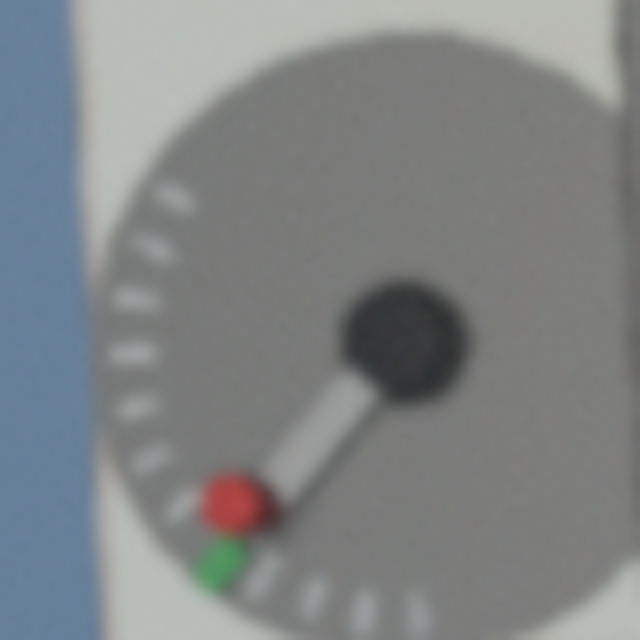

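View pics/g24q.png

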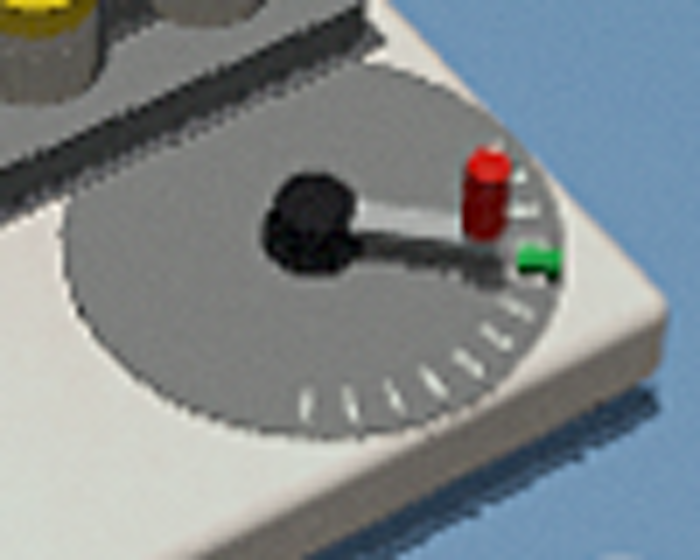

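View pics/g24.png

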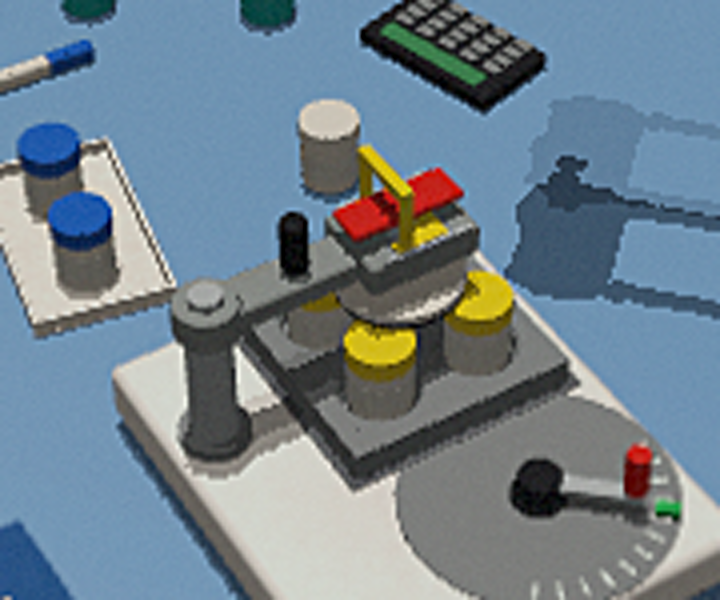

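```bash
python3 - <<'E'
from h import *
s=manip.get_state(); print(s["clock"],s["contact_force"],np.abs(s["qd"]).max())
manip.sign_off()
E
```

```text
62.0 [-0.7351067   0.67783983  0.19098138] 0.07182726583688327
the job is handed in; nothing more can be done
```

I changed the batch and handed the job in at 62 s. The sign-off gives no verdict, so what follows rests on my own last pictures and force readings.

1. **Speed lever to stop:** I turned it back until it pressed against its stop with about 13 N.
2. **Keeper and clamp:** I slid the keeper open. The plunger sprang up, and I swung the clamp arm out of the way.
3. **Pots:** both blue pots went upright into the white tray, and all four yellow pots went into the wells. The release heights put the yellow pots on the well floors.
4. **Clamp back in:** I swung the arm in until it met its stop, at about 9 N. I then pressed the red bar 19 to 20 mm down and slid the keeper home. After I let go, the bar stayed down.
5. **Lever to the green tab:** I turned the lever up only after the clamp was trapped.

- **Lever angle:** both cameras put the lever within about 0.03 rad of the tab; the limit is 0.1.
- **Clamp head:** it shows about 2 mm further from the lever side than at the start, roughly 0.02 rad.
- **Other things on the bench:** the white-capped pot, the turquoise pots, the marker and the calculator look unmoved in the pictures. I did not measure them or check the bottle and beaker at the end.
- **Gripper:** it was clear of everything at the end. The arm still read up to 0.07 rad/s joint speed at hand-in, while it was settling.
- **Early detections:** at the start the trained networks misplaced or missed several items, such as the tray centre and the tab. I used colour segmentation and a fit to the tray outline instead.

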